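# Start a leaning lag screw square with a square-socket driver

### The job

The lag screw in the wooden batten of the new hook rail stands loosely and leans. Take the upright driver from its wooden stand, put its square socket fully down over the screw's square head (feel for the flats, pressing gently), bring the screw upright before you turn it, then screw it in by about 60 degrees clockwise without letting it lean. Finally stand the driver back upright in its stand; leave everything else where it is.

Things in the scene. Friction and masses are not known exactly. Their poses are not given: they have to be found in the camera images.
- driver: Driver, 120 mm tall, 0.13 to 0.21 kg, upright in its stand. Origin: centre of the socket's mouth (its lower end); z up along its axis. Steel barrel 26 x 26 mm, 0 to 40 mm above the mouth, with a square socket 16 mm wide, 12 mm deep in its lower end (flats along x and y, 2 mm chamfer); round shaft 14 mm thick up to 75 mm; above it the handle.
- driver_grip (a point): Middle of the driver's black flat-sided handle, 97.5 mm above the socket's mouth; same axes as the driver. The handle spans 75 to 120 mm above the mouth, 46 mm wide along x, 24 mm thick along y: grip it with the fingers closing along y.
- lag: Axis of the lag screw. Origin: pilot hole's centre in the batten's upper face; it stays put, the screw leans about it. z up along the screw; x, y do not turn with it. It leans 5 to 10 degrees at the start, gives sideways to about 2.5 N at the head and stays where pushed. Keep the driver's force on it below 30 N.
- lag_top (a point): Top of the screw, 44 mm along its axis from lag. Shank 9 mm thick, square head 14 mm wide from 34 to 42 mm, 2 mm cone on it. Full seating puts the socket's mouth at 32 mm. The head's flats point any way (not measured, repeating every 90 degrees): the socket drops on only when square to them within a few degrees; then about 9 degrees of play remain either way.
- lag_turn (a joint): How far the screw has been screwed in, rad; 0 at the start, grows clockwise seen from above; it cannot go below 0. It needs about 0.1 N m, stays where it is left, and sinks 0.8 mm per rad.
- batten: The beech batten, 90 x 190 x 30 mm high, fixed to the counter. Origin: centre of its underside; long side along y.
- holder: The driver's stand, a fixed wooden block 64 x 64 x 46 mm high with a square pocket 42 x 42 mm from above, its floor 8 mm above the counter. Origin: centre of its underside. The driver stands in it at any yaw.
- butter_dish: Bystander: white ceramic butter dish with a lid, 100 x 165 x 89 high mm. Origin: centre of its underside.
- infuser: Bystander: small steel tea infuser, 44 across, 64 high mm. Origin: centre of its underside.
- funnel: Bystander: yellow plastic funnel standing on its wide rim, 90 across, 95 high mm. Origin: centre of its underside.
- mug: Bystander: blue ceramic mug, 80 across, 92 high mm. Origin: centre of its underside.
- spoon: Bystander: wooden spoon lying flat, 240 long mm. Origin: centre of its underside.
- jar: Bystander: glass jar with a steel cap, 72 across, 110 high mm. Origin: centre of its underside.
- spare_screw: Bystander: a second, loose square-head screw lying on the batten, 63 long, 14 thick mm. Origin: centre of its underside.
Things that resemble listed ones, but are neither listed nor needed, are in the scene too. Of the things like the driver, leave any that is blue, white or yellow; of the rest the larger one is meant.

How it is judged:
On the way, in this order (a step that is already met when the one before it is completed fails the run):
1. the driver is lifted out of its stand (z of driver in the frame of holder above 0.055 m), for 0.1 s.
2. the socket is fully down over the screw's head and the screw stands upright, not yet turned (z of driver in the frame of lag below 0.0365 m and horizontal distance between driver and lag below 0.005 m and angle between driver's own z axis and vertical below 0.1 rad and angle between lag's own z axis and vertical below 0.085 rad and value of joint lag_turn below 0.2 rad), for 0.3 s.
3. the screw is turned in by about 60 degrees with the socket on it (z of driver in the frame of lag below 0.0365 m and horizontal distance between driver and lag below 0.005 m and angle between driver's own z axis and vertical below 0.1 rad and angle between lag's own z axis and vertical below 0.085 rad and value of joint lag_turn above 0.85 rad), for 0.2 s.
At the end, for the whole second after the job is handed in: The screw is turned in by 49 to 77 degrees and leans less than 4.9 degrees; the driver stands at rest on the floor of its stand's pocket, upright within 5.7 degrees; nothing else was shifted (value of joint lag_turn between 0.85 and 1.35 rad and angle between lag's own z axis and vertical below 0.085 rad and z of driver in the frame of holder below 0.014 m and horizontal distance between driver and holder below 0.013 m and angle between driver's own z axis and vertical below 0.1 rad and linear speed of driver below 0.02 m/s); the robot touches nothing.
It fails at once if more than 30 N between the driver and the screw (contact force between driver and lag above 30 N).
It fails at once if the screw is turned (more than 0.25 rad) while it leans more than 6 degrees: cross-threaded (value of joint lag_turn above 0.25 rad and angle between lag's own z axis and vertical above 0.105 rad).
It fails at once if the robot itself pushes or turns the screw (contact force between any of the fingers, the arm and lag above 1 N).
It fails at once if the screw is turned too far (more than 80 degrees) (value of joint lag_turn above 1.4 rad).
It fails at once if a bystander is shifted by more than 20 mm (distance of any of butter_dish, infuser, funnel, mug, spoon, jar, spare_screw from where it was at the start of the episode above 0.02 m).
It also fails if it takes over 72 s, if anything falls off the work surface, if the arm or the gripper's body presses on something with over 40 N, if the wrist force passes 120 N, or if a joint passes its speed limit or range.

### The arm

A 7-joint arm with a two-finger parallel gripper is mounted at the origin on the work surface. World frame = base frame: x ahead of the robot, y to its left, z up, the work surface at z = 0. Lengths are in m, angles in rad, forces in N, time in s.
With the tool pointing down it reaches from about 0.425 to 0.925 m from the base axis. Payload 6.8 kg.
Tool frame: the origin (TCP) lies on the centre line of the jaws, within the pads' length; the fingertips stand 25 mm ahead of it and the grasp point (between the pads) lies 6 mm ahead of it; z points along the fingers, y is the direction in which the jaws open and shut (so a half turn about z gives the same grasp; the last joint's range is limited). The gripper opens to 85 mm and grips with 20 to 120 N. Pads are 22 mm wide; open, the fingers measure 114 mm over their backs; the gripper's body (76 mm by 85 mm) begins 54 mm behind the grasp point. The pads swing forward as they close: fully open they stand 13 mm farther back than shut.
Start: joints at [-1.34, 0.477, 0.022, 1.555, -0.011, 1.109, -0.083], TCP at [0.224, 0.637, 0.256] pointing down, gripper open.
Joint ranges: [-2.96, 2.96], [-0.34, 2.1], [-1.41, 1.46], [0.24, 2.44], [-1.37, 4.51], [0.17, 1.92], [-2.96, 2.96]. Speed limits (rad/s): [2.39, 2.39, 3.14, 3.14, 3.14, 3.14, 3.14].

### API

Orientations are given as a unit quaternion [w, x, y, z].
In Python, from station import status, cams, order, models gives the robot as it stands.
- The arm moves only by the tool move_arm, never from a script. Its argument "steps" is one flat list of numbers, 7 for each row, row after row: the gripper's target within -1 to 1 (fully open at 1, half-way at 0, shut at -1), then the shift along the world's x, y, z in cm, then the turn, a rotation vector about the world's x, y, z in degrees. A call has 1 to 8 rows; each row shifts and turns the commanded pose from where the row before left it; what a row does not reach is not made up. A row lasts 1/10 s, in which the tool goes at most 50 mm and 8.59 degrees, less where a joint would pass 70% of its speed; a pose out of reach is approached as far as the arm can. A call with a gripper value outside its range is refused whole. The fingers move at their own pace and stop on an object; "newtons" is the grip in N (left out, the last holds). Time passes only in rows, so rows that do not move let the fingers close. It gives the time, the measured TCP pose, the force and the opening at its end, in the units of the state.
- status.get_obs(): the state, without advancing time (a new reading comes with each control period).
- cams.read_camera(name): name is "side" or "top"; returns a dict with "pixels" (480x640x3 uint8, red, green, blue), "mtx" (3x3 intrinsics, pixels), "dist_coeffs" ([k1, k2, p1, p2, k3] as OpenCV has them; the pictures are not rectified), "T" (4x4, takes a point from camera to world coordinates). Camera axes: x right, y down, z forward; pixel columns grow to the right and rows downward; lengths in m; the calibration is good to about 2 mm. A picture is of the moment at which its call begins. There is no depth.
- order.hand_in(): hands the job in, once; it reports no verdict.
Trained networks look in the newest picture that a camera, given by its name, has taken for a name from the list of things; names that differ only in an ending like _2 or _b are one class to them, and where a whole thing is asked for, a point or a joint stands for the part that bears it (a point fixed in the world has none). Each returns a list of dicts, best first, with "score" (0 to 1); they miss things now and then, are a little off and sometimes report something else, mostly with a low value. They report only what shows in the picture. A call takes as long as a camera call. They do not tell look-alikes from the thing itself.
- models.silhouettes(camera, query): "region" (480x640 bool, what is visible of it) and "box" ([centre column, centre row, width, height] in pixels, round what is visible of it).
- models.place_of(camera, query): "position" ([row, column] in pixels: a listed point, or the origin of a listed thing).
The state is a dict: "t": time; "q": joint angles; "joint_vel": joint speeds; "joint_torque": joint torques, N m; "eef_pos": TCP position; "tool_rot": TCP orientation; "contact_force": force on the tool from outside, world axes, zero at the start; "torque": the same for the moment, N m; "gripper_width": opening from 0.0 (shut) to 1.0 (fully open).
Only numpy, scipy, OpenCV 4.12 (cv2) and the standard library are available. Lean on these libraries where they do the work, as an engineer would, in place of code of your own. Each camera call takes 0.05 s, during which the arm holds its last target.

## Working session

There is one attempt and no reset: what is moved stays moved. The work goes in short steps, Python scripts to look and compute and a tool call to move; the robot and the scene stay as the last step left them, time stands still between calls to the robot, and variables do not carry over. Pictures are saved under pics/ and viewed, and the job is handed in when it is done.

Besides the shell and the picture viewer there is one more tool, called in YAML: its name, and indented under it one key for each argument. move_arm: Moves the arm, as the interface text tells. Its arguments: {"type":"object","properties":{"steps":{"type":"array"},"newtons":{"type":"number"}},"required":["steps"]}

```bash
ls; mkdir -p pics; python3 - <<'E'
from station import status,cams
import cv2
print(status.get_obs())
for n in("side","top"):
    c=cams.read_camera(n); cv2.imwrite(f"pics/{n}0.png",c["pixels"][:,:,::-1]); print(n,c["mtx"],c["dist_coeffs"],c["T"])
E
```

```text
pics
{'t': 0.0, 'q': array([-1.34009766,  0.47781136,  0.02237437,  1.55644169, -0.01151899,
        1.10930226, -0.08310143]), 'joint_vel': array([ 0.00035051,  0.00012813, -0.00085459,  0.00035919, -0.00205127,
        0.00051775, -0.00063633]), 'joint_torque': array([ 6.17401820e-04, -5.96441281e+01,  1.60842106e+00, -2.81201810e+01,
        1.25414820e-02,  9.03696287e-03,  2.51548721e-05]), 'eef_pos': array([0.22418444, 0.63610837, 0.25532291]), 'tool_rot': array([-8.73234637e-05,  1.68599588e-01,  9.85684198e-01, -9.12877033e-04]), 'contact_force': array([-0.00131388, -0.40581943,  0.51489624]), 'torque': array([ 0.03721022, -0.03512425, -0.00748564]), 'gripper_width': 0.9983078749856318}
side [[579.43567272   0.         307.07735484]
 [  0.         579.43567272 232.30521343]
 [  0.           0.           1.        ]] [0.02169785 0.         0.         0.         0.        ] [[ 0.99593194 -0.0546702   0.07162913  0.51849651]
 [-0.0900518  -0.57563885  0.81273033 -1.10688853]
 [-0.00319962 -0.81587443 -0.57822027  0.93173675]
 [ 0.          0.          0.          1.        ]]
top [[576.74130283   0.         320.20104147]
 [  0.         576.74130283 231.64200277]
 [  0.           0.           1.        ]] [-0.03325379  0.          0.          0.          0.        ] [[-0.06942184 -0.97338273  0.21841855  0.33959928]
 [-0.99756567  0.0691808  -0.00876044  0.04479495]
 [-0.00658311 -0.21849501 -0.97581586  1.38983284]
 [ 0.          0.          0.          1.        ]]
```

View pics/side0.png

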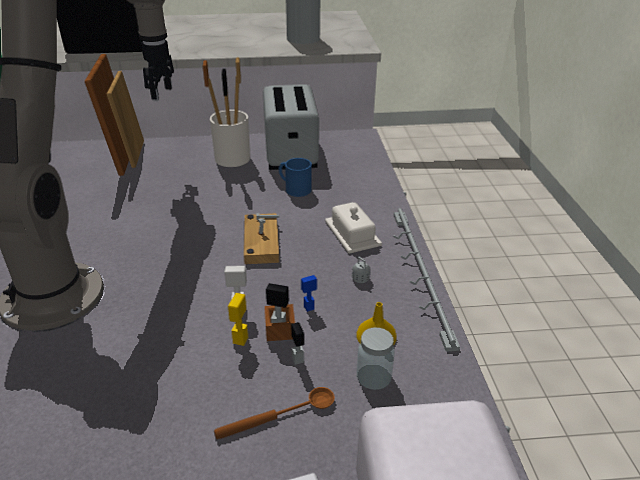

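View pics/top0.png

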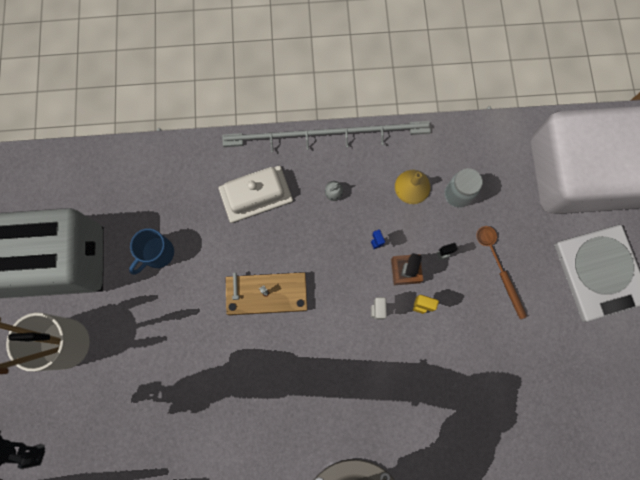

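```bash
cat > h.py <<'E'
import numpy as np,cv2
from station import status,cams,models
def ray(c,uv):
    p=cv2.undistortPoints(np.array([[uv]],float),c["mtx"],c["dist_coeffs"])[0,0]
    d=c["T"][:3,:3]@np.array([p[0],p[1],1]); return c["T"][:3,3],d/np.linalg.norm(d)
def tri(cs,uvs):
    A=np.zeros((3,3));b=np.zeros(3);R=[]
    for c,uv in zip(cs,uvs):
        o,d=ray(c,uv);M=np.eye(3)-np.outer(d,d);A+=M;b+=M@o;R.append((o,d))
    x=np.linalg.solve(A,b); return x,[np.linalg.norm(np.cross(x-o,d)) for o,d in R]
def atz(c,uv,z):
    o,d=ray(c,uv); return o+d*(z-o[2])/d[2]
def proj(c,X):
    Ti=np.linalg.inv(c["T"]); r,_=cv2.Rodrigues(Ti[:3,:3])
    return cv2.projectPoints(np.array(X,float).reshape(-1,1,3),r,Ti[:3,3],c["mtx"],c["dist_coeffs"])[0][:,0]
E
python3 - <<'E'
from h import *
for n in("side","top"):
    cams.read_camera(n)
    for q in("driver","driver_grip","lag","lag_top","holder","batten"):
        print(n,q,[(np.round(d["position"][::-1],1).tolist(),round(d["score"],2)) for d in models.place_of(n,q)])
E
```

```text
side driver [([309.0, 308.7], 0.91), ([278.7, 325.7], 0.8), ([239.9, 340.7], 0.8), ([295.8, 359.6], 0.63), ([353.0, 233.7], 0.57)]
side driver_grip [([292.7, 335.7], 0.93), ([308.0, 284.1], 0.78), ([276.8, 297.2], 0.63), ([241.6, 306.7], 0.62), ([235.3, 275.6], 0.62), ([374.6, 376.4], 0.5)]
side lag [([259.8, 232.4], 0.51)]
side lag_top [([260.9, 216.3], 0.44)]
side holder [([279.7, 328.4], 0.93)]
side batten [([262.9, 244.0], 0.84)]
top driver [([419.2, 305.5], 0.91), ([405.7, 269.8], 0.75), ([373.8, 314.0], 0.73), ([439.2, 253.0], 0.71), ([500.9, 270.1], 0.58), ([372.8, 245.7], 0.57)]
top driver_grip [([410.0, 268.2], 0.86), ([427.8, 303.9], 0.77), ([377.1, 235.0], 0.76), ([381.3, 306.9], 0.57), ([448.6, 249.9], 0.45)]
top lag [([265.7, 292.1], 0.46)]
top lag_top [([264.5, 288.4], 0.49)]
top holder [([401.2, 271.5], 0.96)]
top batten [([410.6, 268.3], 0.42)]
```

```bash
python3 - <<'E'
from h import *
s=cv2.imread("pics/side0.png");t=cv2.imread("pics/top0.png")
def crop(im,x,y,w,h,k): return cv2.resize(im[y:y+h,x:x+w],None,fx=k,fy=k,interpolation=cv2.INTER_CUBIC)
a=crop(s,215,255,120,110,5);b=crop(t,355,220,110,110,5)
cv2.imwrite("pics/sd.png",a);cv2.imwrite("pics/td.png",b)
cv2.imwrite("pics/sb.png",crop(s,230,200,60,70,8));cv2.imwrite("pics/tb.png",crop(t,215,262,100,60,8))
cs=[cams.read_camera("side"),cams.read_camera("top")]
for nm,u,v in [("driver",(278.7,325.7),(405.7,269.8)),("grip",(276.8,297.2),(410,268.2)),("lag",(259.8,232.4),(265.7,292.1)),("lagtop",(260.9,216.3),(264.5,288.4)),("holder",(279.7,328.4),(401.2,271.5)),("smallgrip",(292.7+5,335.7),(448.6,249.9))]:
    print(nm,tri(cs,[u,v]))
E
```

```text
driver (array([ 0.53804988, -0.16694552,  0.01145923]), [np.float64(0.0013076410383945586), np.float64(0.0013076410383944283)])
grip (array([ 0.53295445, -0.16421724,  0.09317823]), [np.float64(0.0024608087098872077), np.float64(0.002460808709887269)])
lag (array([0.5051647 , 0.17095505, 0.03119557]), [np.float64(0.0016944234641037565), np.float64(0.0016944234641037455)])
lagtop (array([0.50897952, 0.16853799, 0.08414731]), [np.float64(2.8437901196266418e-05), np.float64(2.8437901196217612e-05)])
holder (array([ 0.53873097, -0.1581309 , -0.00616688]), [np.float64(0.00020461792282382193), np.float64(0.0002046179228235714)])
smallgrip (array([ 0.57145898, -0.26180667,  0.07192209]), [np.float64(0.0014330041539236617), np.float64(0.001433004153923617)])
```

View pics/sd.png

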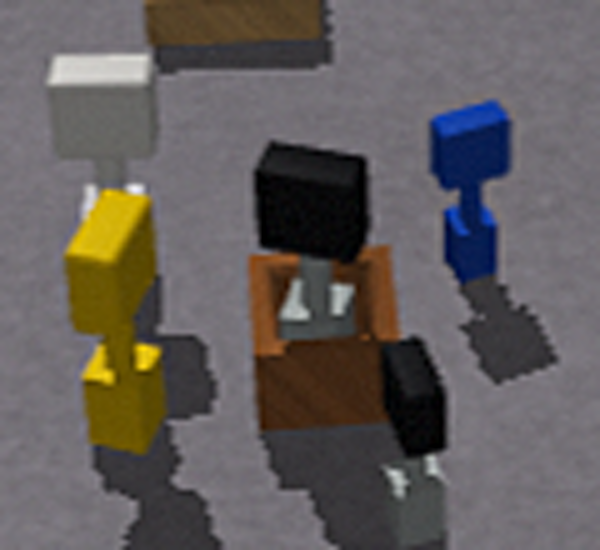

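View pics/td.png

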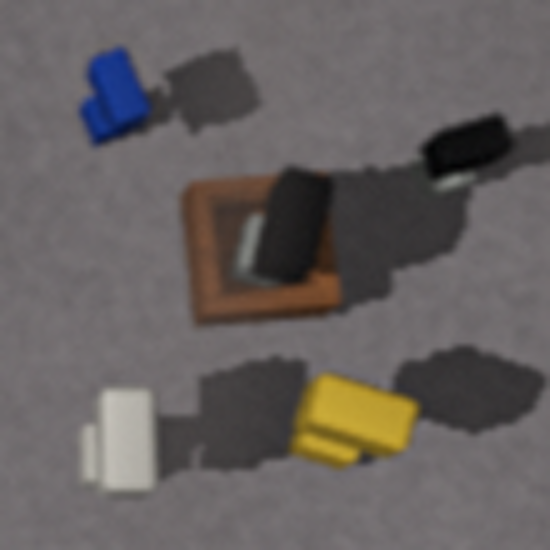

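View pics/sb.png

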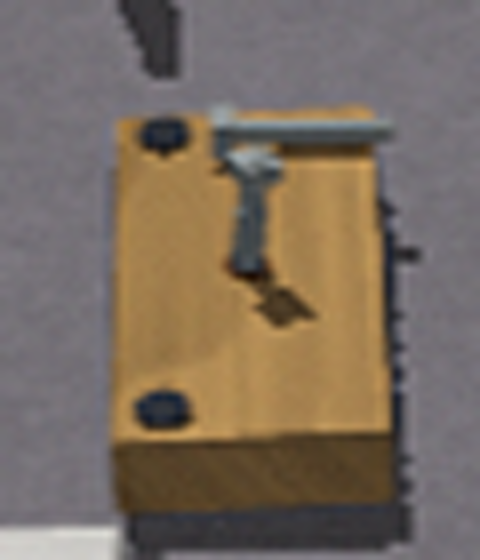

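View pics/tb.png

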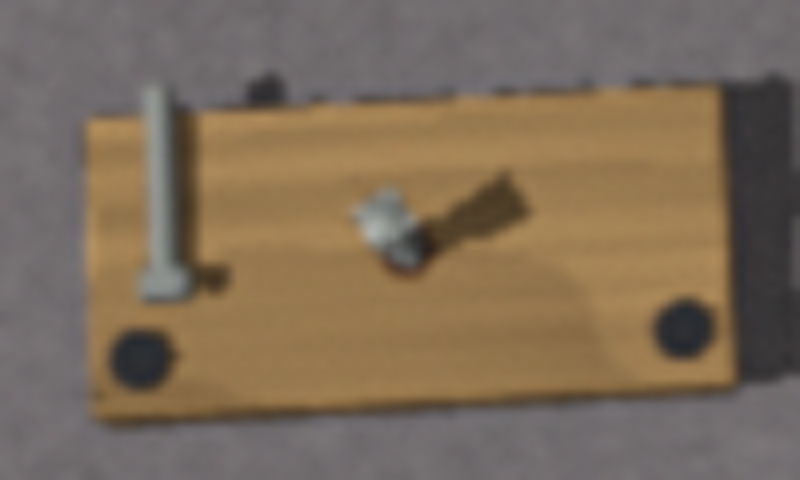

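```bash
cat > fit.py <<'E'
from h import *
from scipy.optimize import minimize
def rast(c,Xs,win,k=4):
    x0,y0,x1,y1=win
    m=np.zeros(((y1-y0)*k,(x1-x0)*k),np.uint8)
    for X in Xs:
        p=(proj(c,X)-[x0,y0]+0.5)*k-0.5
        cv2.fillConvexPoly(m,np.round(cv2.convexHull(p.astype(np.float32))*16).astype(np.int32),1,shift=4)
    return cv2.resize(m.astype(np.float32),(x1-x0,y1-y0),interpolation=cv2.INTER_AREA)
def box(cx,cy,z0,z1,wx,wy,yaw):
    R=np.array([[np.cos(yaw),-np.sin(yaw)],[np.sin(yaw),np.cos(yaw)]])
    return [[*(np.array([cx,cy])+R@[sx*wx/2,sy*wy/2]),z] for sx in(-1,1) for sy in(-1,1) for z in(z0,z1)]
E
python3 - <<'E'
from fit import *
cs=[cams.read_camera("side"),cams.read_camera("top")]
wins=[(262,278,294,312),(395,245,430,285)]
obs=[]
for c,w,n in zip(cs,wins,"st"):
    x0,y0,x1,y1=w; g=c["pixels"][y0:y1,x0:x1].max(2).astype(float)
    print(n,np.percentile(g,[2,10,20,30,40,60]))
    lab=np.clip((65-g)/30,0,1) ; obs.append(lab)
    cv2.imwrite(f"pics/lab{n}.png",cv2.resize((lab*255).astype(np.uint8),None,fx=8,fy=8,interpolation=0))
def f(p,which=(0,1)):
    x,y,z,yaw=p
    return sum(((rast(cs[i],[box(x,y,z,z+.045,.046,.024,yaw)],wins[i])-obs[i])**2).sum() for i in which)
best=None
for yaw in np.radians(range(-90,90,15)):
    r=minimize(f,[.535,-.165,.083,yaw],method="Nelder-Mead",options=dict(initial_simplex=np.array([.535,-.165,.083,yaw])+np.vstack([np.zeros(4),np.diag([.01,.01,.008,.2])]),maxiter=400))
    print(np.round(r.x,4),np.degrees(r.x[3]).round(1),r.fun)
    if best is None or r.fun<best.fun: best=r
# fixed z
r=minimize(lambda p:f([p[0],p[1],.083,p[2]]),best.x[[0,1,3]],method="Nelder-Mead",options=dict(initial_simplex=best.x[[0,1,3]]+np.vstack([np.zeros(3),np.diag([.005,.005,.1])])));print("zfix",r.x,r.fun)
for i in (0,1):
    r=minimize(lambda p:f([p[0],p[1],.083,p[2]],(i,)),best.x[[0,1,3]],method="Nelder-Mead",options=dict(initial_simplex=best.x[[0,1,3]]+np.vstack([np.zeros(3),np.diag([.005,.005,.1])])));print("cam",i,r.x,r.fun)
E
```

```text
s [  1.   8.  11.  18.  36. 113.]
t [ 23.   34.   53.8  57.   69.  102. ]
[ 0.5358 -0.172   0.0821 -0.2971] -17.0 113.65862847222223
[ 0.5355 -0.1719  0.0824 -0.3539] -20.3 113.09612847222223
[ 0.5357 -0.1716  0.082  -0.317 ] -18.2 113.23310763888888
[ 0.5355 -0.1713  0.0826 -0.3534] -20.2 113.87737847222222
[ 0.5359 -0.172   0.0825 -0.3305] -18.9 114.46565972222223
[ 0.536  -0.1715  0.0818 -0.2856] -16.4 113.19925347222222
[ 0.5359 -0.1717  0.0818 -0.2996] -17.2 113.0760763888889
[ 0.5359 -0.1734  0.0853 -0.1124] -6.4 129.18727430555555
[ 0.536  -0.1716  0.0817 -0.3318] -19.0 112.85472222222222
[ 0.536  -0.1716  0.0825 -0.273 ] -15.6 113.62633680555555
[ 0.5359 -0.1717  0.0818 -0.3014] -17.3 113.04821180555555
[ 0.5362 -0.1713  0.0819 -0.3058] -17.5 114.71565972222223
zfix [ 0.53576685 -0.17132396 -0.28642775] 115.07868055555556
cam 0 [ 0.5361345  -0.17117857 -0.07539879] 54.663524305555555
cam 1 [ 0.53486577 -0.17133512 -0.39474679] 41.659427083333334
```

```bash
cd pics; python3 -c "
import cv2,numpy as np
a=cv2.imread('labs.png');b=cv2.imread('labt.png')
h=max(a.shape[0],b.shape[0])
o=np.zeros((h,a.shape[1]+b.shape[1]+10,3),np.uint8);o[:a.shape[0],:a.shape[1]]=a;o[:b.shape[0],a.shape[1]+10:]=b;cv2.imwrite('lab.png',o)"
```

```text
(no output)
```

View pics/lab.png

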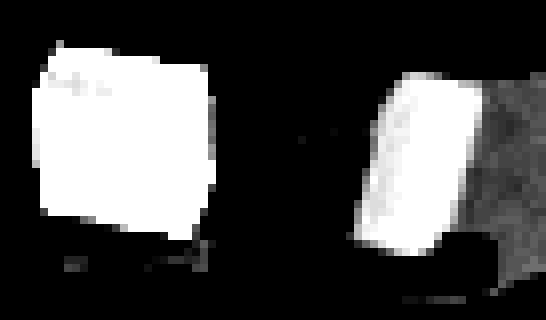

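```bash
python3 - <<'E'
from fit import *
cs=[cams.read_camera("side"),cams.read_camera("top")]
wins=[(262,278,294,309),(395,245,430,285)]
obs=[]
for c,w,th in zip(cs,wins,(60,50)):
    x0,y0,x1,y1=w; g=c["pixels"][y0:y1,x0:x1].max(2)
    m=(g<th).astype(np.uint8); n,l,st,_=cv2.connectedComponentsWithStats(cv2.morphologyEx(m,cv2.MORPH_OPEN,np.ones((3,3),np.uint8)))
    obs.append((l==1+np.argmax(st[1:,4])).astype(float)); print(st[1:,4])
def f(p,which=(0,1)):
    x,y,z,yaw=p
    return sum(((rast(cs[i],[box(x,y,z,z+.045,.046,.024,yaw)],wins[i])-obs[i])**2).sum() for i in which)
s=np.array([.536,-.1715,.083])
for which in((0,1),(0,),(1,)):
  rs=[]
  for yaw in np.radians([-35,-25,-15,-5,5]):
    x=np.array([.536,-.1715,yaw])
    rs.append(minimize(lambda p:f([p[0],p[1],.083,p[2]],which),x,method="Nelder-Mead",options=dict(initial_simplex=x+np.vstack([np.zeros(3),np.diag([.004,.004,.15])]))))
  r=min(rs,key=lambda r:r.fun);print(which,r.x[:2],np.degrees(r.x[2]),r.fun, [round(q.fun,1) for q in rs])
x=np.array([.536,-.1715,.083,-.28])
r=minimize(f,x,method="Nelder-Mead",options=dict(initial_simplex=x+np.vstack([np.zeros(4),np.diag([.004,.004,.005,.15])])));print(r.x,r.fun)
# holder fit overlay
for n,c in zip(("side","top"),cs):
    im=c["pixels"][:,:,::-1].copy(); 
    big=cv2.resize(im,None,fx=6,fy=6,interpolation=cv2.INTER_CUBIC)
    def edges(b,col):
        p=(proj(c,b)+.5)*6-.5
        for i in range(8):
            for j in range(i):
                if bin(i^j).count("1")==1: cv2.line(big,tuple(map(int,p[i])),tuple(map(int,p[j])),col,1)
    edges(box(r.x[0],r.x[1],r.x[2],r.x[2]+.045,.046,.024,r.x[3]),(0,255,0))
    edges(box(.536,-.165,0,.046,.064,.064,-.03),(255,255,0))
    edges(box(r.x[0],r.x[1],.008,.048,.026,.026,r.x[3]),(0,0,255))
    u,v=(235,255) if n=="side" else (370,225)
    cv2.imwrite(f"pics/ov_{n}.png",big[v*6:v*6+540,u*6:u*6+540])
E
```

```text
[473]
[260]
(0, 1) [ 0.53558142 -0.17093396] -22.082645520269576 99.9296875 [np.float64(99.9), np.float64(101.0), np.float64(100.8), np.float64(101.5), np.float64(100.5)]
(0,) [ 0.53613237 -0.17081447] -5.613757471081102 47.78515625 [np.float64(49.0), np.float64(49.1), np.float64(47.8), np.float64(49.1), np.float64(49.1)]
(1,) [ 0.53523383 -0.17090327] -22.819580493202288 33.90625 [np.float64(34.0), np.float64(34.2), np.float64(34.0), np.float64(33.9), np.float64(34.3)]
[ 0.53593059 -0.1714714   0.08149509 -0.35473285] 98.16015625
```

View pics/ov_side.png

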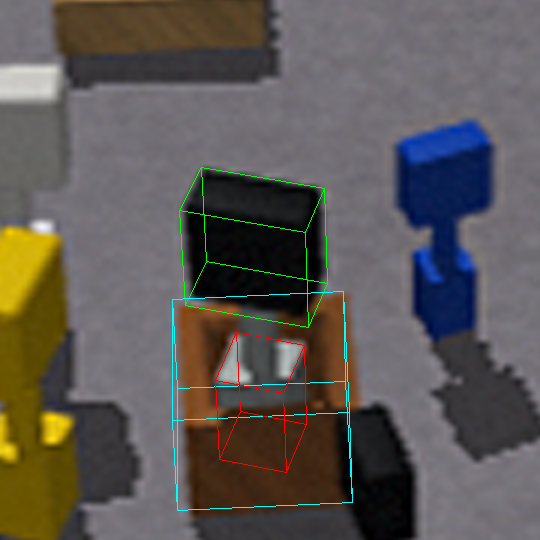

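View pics/ov_top.png

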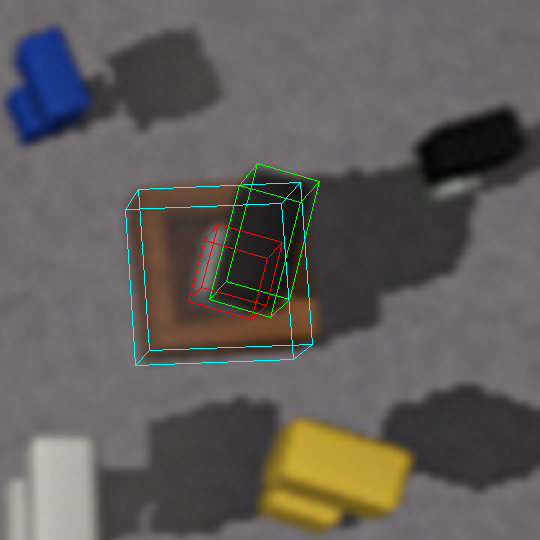

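```bash
python3 - <<'E'
from fit import *
cs=[cams.read_camera("side"),cams.read_camera("top")]
def mask(c,w):
    x0,y0,x1,y1=w; p=c["pixels"][y0:y1,x0:x1].astype(float)
    m=((p[:,:,0]-p[:,:,2])>18).astype(np.uint8)
    n,l,st,_=cv2.connectedComponentsWithStats(m); m=(l==1+np.argmax(st[1:,4])).astype(np.uint8)
    return m
def run(name,wins,dims,init,ign=None,fill=False):
    obs=[mask(c,w) for c,w in zip(cs,wins)]
    if fill:
        obs=[cv2.morphologyEx(m,cv2.MORPH_CLOSE,np.ones((9,9),np.uint8)) for m in obs]
    wt=[np.ones(m.shape) for m in obs]
    if ign: 
        for i in (0,1): wt[i]=1-cv2.dilate((rast(cs[i],ign,wins[i])>0).astype(np.uint8),np.ones((5,5),np.uint8))
    for i,m in enumerate(obs): cv2.imwrite(f"pics/m_{name}{i}.png",cv2.resize(m*255,None,fx=6,fy=6))
    def f(p,which):
        return sum((wt[i]*(rast(cs[i],[box(p[0],p[1],0,dims[2],dims[0],dims[1],p[2])],wins[i])-obs[i])**2).sum() for i in which)
    for which in((0,1),(0,),(1,)):
        rs=[]
        for yaw in np.radians([-10,-3,3,10]):
            x=np.array([*init,yaw]);rs.append(minimize(f,x,args=(which,),method="Nelder-Mead",options=dict(initial_simplex=x+np.vstack([np.zeros(3),np.diag([.006,.006,.06])]))))
        r=min(rs,key=lambda r:r.fun);print(name,which,r.x[:2].round(4),np.degrees(r.x[2]).round(1),r.fun.round(1))
run("holder",[(255,295,305,350),(380,245,435,295)],(.064,.064,.046),(.538,-.165),[box(.536,-.1712,.008,.128,.046,.024,-.36)])
run("batten",[(235,200,290,275),(218,262,315,322)],(.09,.19,.03),(.505,.17),fill=True)
E
cd pics; python3 -c "
import cv2,numpy as np
for n in('holder','batten'):
  a=cv2.imread(f'm_{n}0.png');b=cv2.imread(f'm_{n}1.png')
  h=max(a.shape[0],b.shape[0]);o=np.zeros((h,a.shape[1]+b.shape[1]+10,3),np.uint8)+90;o[:a.shape[0],:a.shape[1]]=a;o[:b.shape[0],a.shape[1]+10:]=b;cv2.imwrite(f'm_{n}.png',cv2.resize(o,None,fx=.7,fy=.7))"
```

```text
holder (0, 1) [ 0.5392 -0.1673] -0.2 69.5
holder (0,) [ 0.5392 -0.1673] -0.8 50.6
holder (1,) [ 0.5397 -0.1672] 0.6 15.9
batten (0, 1) [0.5057 0.1721] -0.8 142.8
batten (0,) [0.505  0.1716] -0.6 104.8
batten (1,) [0.506  0.1724] -0.9 28.8
```

View pics/m_holder.png

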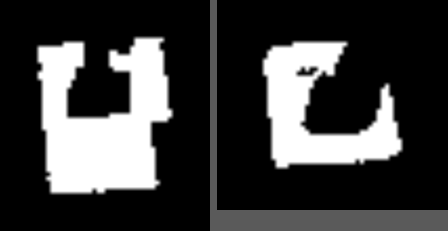

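View pics/m_batten.png

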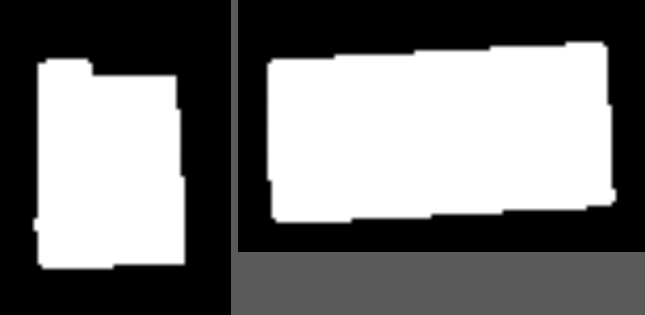

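```bash
python3 - <<'E'
from fit import *
cs=[cams.read_camera("side"),cams.read_camera("top")]
wins=[(252,214,276,242),(254,280,276,302)]
obs=[]
for i,(c,w) in enumerate(zip(cs,wins)):
    x0,y0,x1,y1=w; p=c["pixels"][y0:y1,x0:x1].astype(float)
    sat=(p[:,:,0]-p[:,:,2])/np.maximum(p.max(2),1)
    m=np.clip((.33-sat)/.2,0,1); 
    obs.append(m); cv2.imwrite(f"pics/lag{i}.png",cv2.resize(np.hstack([(m*255).astype(np.uint8)]*1),None,fx=12,fy=12,interpolation=0))
    cv2.imwrite(f"pics/lagc{i}.png",cv2.resize(p[:,:,::-1].astype(np.uint8),None,fx=12,fy=12,interpolation=0))
def screw(p):
    px,py,tx,ty,yaw=p
    a=np.array([tx,ty,1]);a/=np.linalg.norm(a)
    u=np.cross([0,1,0],a);u/=np.linalg.norm(u);v=np.cross(a,u); o=np.array([px,py,.03])
    th=np.linspace(0,2*np.pi,16,endpoint=False)
    circ=lambda r,z:[o+a*z+r*(np.cos(t)*u+np.sin(t)*v) for t in th]
    sq=lambda r,z:[o+a*z+r*np.sqrt(2)*(np.cos(t)*u+np.sin(t)*v) for t in yaw+np.pi/4+np.arange(4)*np.pi/2]
    return [circ(.0045,0)+circ(.0045,.034),sq(.007,.034)+sq(.007,.042)+[o+a*.044]]
def f(p,which=(0,1)):
    return sum(((rast(cs[i],screw(p),wins[i],6)-obs[i])**2).sum() for i in which)
for which in ((0,1),):
  for yaw in np.radians(range(-45,45,15)):
    x=np.array([.506,.170,.05,.05,yaw])
    r=minimize(f,x,args=(which,),method="Nelder-Mead",options=dict(maxiter=800,initial_simplex=x+np.vstack([np.zeros(5),np.diag([.004,.004,.1,.1,.2])])))
    print(which,r.x[:4].round(4),np.degrees(r.x[4]).round(1),r.fun.round(2),"tilt",np.degrees(np.arctan(np.hypot(*r.x[2:4]))).round(1))
E
cd pics; python3 -c "
import cv2,numpy as np
L=[cv2.imread(f) for f in('lagc0.png','lag0.png','lagc1.png','lag1.png')]
h=max(a.shape[0] for a in L)
o=np.hstack([cv2.copyMakeBorder(a,0,h-a.shape[0],0,6,0) for a in L]);cv2.imwrite('lagall.png',cv2.resize(o,None,fx=.7,fy=.7))"
```

```text
(0, 1) [0.5052 0.1714 0.1078 0.0791] -59.1 71.23 tilt 7.6
(0, 1) [0.5053 0.1712 0.0929 0.0813] -60.4 70.93 tilt 7.0
(0, 1) [0.5045 0.1715 0.1152 0.0742] -58.8 72.25 tilt 7.8
(0, 1) [0.5049 0.1719 0.1156 0.0579] 25.0 71.57 tilt 7.4
(0, 1) [0.5053 0.1716 0.0903 0.0701] 29.5 70.77 tilt 6.5
(0, 1) [0.5056 0.1719 0.0855 0.0631] 33.2 71.35 tilt 6.1
```

View pics/lagall.png

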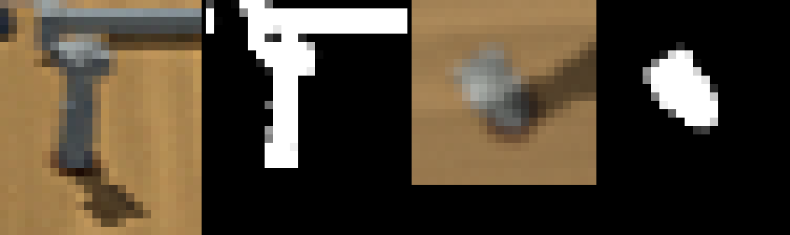

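```bash
python3 - <<'E'
from fit import *
cs=[cams.read_camera("side"),cams.read_camera("top")]
wins=[(256,218,272,236),(254,280,276,302)]
obs=[]
for i,(c,w) in enumerate(zip(cs,wins)):
    x0,y0,x1,y1=w; p=c["pixels"][y0:y1,x0:x1].astype(float)
    sat=(p[:,:,0]-p[:,:,2])/np.maximum(p.max(2),1)
    obs.append(np.clip((.33-sat)/.2,0,1))
def screw(p):
    px,py,tx,ty,yaw=p
    a=np.array([tx,ty,1]);a/=np.linalg.norm(a)
    u=np.cross([0,1,0],a);u/=np.linalg.norm(u);v=np.cross(a,u); o=np.array([px,py,.03])
    th=np.linspace(0,2*np.pi,16,endpoint=False)
    circ=lambda r,z:[o+a*z+r*(np.cos(t)*u+np.sin(t)*v) for t in th]
    sq=lambda r,z:[o+a*z+r*np.sqrt(2)*(np.cos(t)*u+np.sin(t)*v) for t in yaw+np.pi/4+np.arange(4)*np.pi/2]
    return [circ(.0045,0)+circ(.0045,.034),sq(.007,.034)+sq(.007,.042)+[o+a*.044]]
def f(p,which=(0,1)):
    return sum(((rast(cs[i],screw(p),wins[i],6)-obs[i])**2).sum() for i in which)
for which in ((0,1),(0,),(1,)):
  for yaw in np.radians(range(-45,45,22)):
    x=np.array([.505,.1715,.1,.07,yaw])
    r=minimize(f,x,args=(which,),method="Nelder-Mead",options=dict(maxiter=900,initial_simplex=x+np.vstack([np.zeros(5),np.diag([.003,.003,-.05,.05,.2])])))
    print(which,r.x[:4].round(4),np.degrees(r.x[4]).round(1),r.fun.round(2),"tilt",np.degrees(np.arctan(np.hypot(*r.x[2:4]))).round(1))
E
```

```text
(0, 1) [0.5052 0.1713 0.106  0.0796] -60.8 8.16 tilt 7.6
(0, 1) [0.505  0.17   0.1055 0.1221] -56.7 9.56 tilt 9.2
(0, 1) [0.505  0.1713 0.1141 0.0766] 24.2 8.29 tilt 7.8
(0, 1) [0.5051 0.1713 0.1012 0.0773] 26.2 8.23 tilt 7.3
(0, 1) [0.5052 0.1711 0.0937 0.0854] 28.2 8.04 tilt 7.2
(0,) [0.5053 0.1695 0.098  0.1522] -68.1 5.57 tilt 10.3
(0,) [0.5053 0.1672 0.0959 0.2954] -66.7 5.99 tilt 17.3
(0,) [0.5053 0.1702 0.1075 0.0961] 18.9 6.04 tilt 8.2
(0,) [0.5051 0.1687 0.106  0.1774] 19.5 5.66 tilt 11.7
(0,) [0.5053 0.1697 0.0954 0.1485] 22.1 5.53 tilt 10.0
(1,) [0.505  0.1716 0.1042 0.0624] -60.1 1.25 tilt 6.9
(1,) [0.5051 0.1713 0.1025 0.0714] -60.1 1.33 tilt 7.1
(1,) [0.5046 0.1713 0.1211 0.0753] 28.9 1.33 tilt 8.1
(1,) [0.5047 0.1715 0.1173 0.0693] 28.6 1.26 tilt 7.8
(1,) [0.505  0.1715 0.1027 0.0674] 29.2 1.27 tilt 7.0
```

```bash
python3 - <<'E'
from h import *
cs=[cams.read_camera("side"),cams.read_camera("top")]
print("crock rim",tri(cs,[(230,118),(36,341)]))
print("utensil tip blk",tri(cs,[(224,72),(47,337)]))
print("crock at .3", atz(cs[1],(5,322),.3), atz(cs[1],(47,337),.25))
for n,v in (("white",(381.3,306.9)),("yellow",(427.8,303.9)),("blue",(377,235)),("small",(448.6,249.9))): print(n,atz(cs[1],v,.09))
print("toaster",atz(cs[1],(100,212),.18),atz(cs[1],(100,290),.18))
E
```

```text
crock rim (array([0.4229051 , 0.65883047, 0.14650488]), [np.float64(0.00164764835526641), np.float64(0.0016476483552664062)])
utensil tip blk (array([0.41972546, 0.54386799, 0.33987245]), [np.float64(0.0052919531596266715), np.float64(0.005291953159626742)])
crock at .3 [0.45064728 0.6438911  0.3       ] [0.42085828 0.58570593 0.25      ]
white [ 0.44813615 -0.09165402  0.09      ]
yellow [ 0.44737751 -0.19654843  0.09      ]
blue [ 0.61334257 -0.09696503  0.09      ]
small [ 0.56684993 -0.25767896  0.09      ]
toaster [0.68830217 0.51032471 0.18      ] [0.51709409 0.50800858 0.18      ]
```

move_arm:
  steps: [1,1.5,-3.9,1,0,0,0,1,1.5,-3.9,1,0,0,0,1,1.5,-3.9,1,0,0,0,1,1.5,-3.9,1,0,0,0,1,1.5,-3.9,1,0,0,0,1,1.5,-3.9,0,0,0,0,1,1.5,-3.9,0,0,0,0,1,1.5,-3.9,0,0,0,0]
  newtons: 60

```text
t: 2.3
eef_pos: [0.3448, 0.323, 0.3067]
tool_rot: [0.0, 0.169, 0.986, 0.0]
contact_force: [0.9, -0.3, -0.1]
gripper_width: 1.005
```

move_arm:
  steps: [1,1.5,-3.9,0,0,0,0,1,1.5,-3.9,0,0,0,0,1,1.5,-3.9,0,0,0,0,1,1.5,-3.9,0,0,0,0,1,1.5,-3.9,0,0,0,0,1,1.5,-3.9,-1,0,0,0,1,1.5,-3.9,-1,0,0,0,1,1.5,-3.9,-1,0,0,0]

```text
t: 3.1
eef_pos: [0.4648, 0.011, 0.2765]
tool_rot: [0.001, 0.169, 0.986, 0.0]
contact_force: [0.2, 1.3, -0.9]
gripper_width: 0.999
```

move_arm:
  steps: [1,1.5,-3.9,-1,0,0,0,1,1.5,-3.9,-1,0,0,0,1,1.5,-3.9,0,0,0,0,1,1.5,-3.9,0,0,0,-1.5,1,0,0,0,0,0,0,1,0,0,0,0,0,0]

```text
t: 3.7
eef_pos: [0.5243, -0.1442, 0.2562]
tool_rot: [-0.0, 0.183, 0.983, -0.0]
contact_force: [-0.1, 0.9, -0.0]
gripper_width: 1.004
```

```bash
cat > st.py <<'E'
from station import status
import numpy as np
from scipy.spatial.transform import Rotation as R
o=status.get_obs();w=o["tool_rot"];r=R.from_quat([w[1],w[2],w[3],w[0]])
M=r.as_matrix()
print("t",round(float(o["t"]),2),"pos mm",(o["eef_pos"]*1000).round(1),"toolz",M[:,2].round(4),"yaw_y",np.degrees(np.arctan2(M[1,1],M[0,1])).round(2),"F",o["contact_force"].round(2),"M",o["torque"].round(3),"g",round(float(o["gripper_width"]),3),"q",o["q"].round(2))
E
python3 st.py
```

```text
t 3.7 pos mm [ 524.3 -144.2  256.2] toolz [-3.e-04 -3.e-04 -1.e+00] yaw_y 68.96 F [-0.11  0.93 -0.04] M [-0.007  0.056 -0.002] g 1.004 q [-0.33  0.29  0.59  1.9  -0.19  1.01  1.55]
```

move_arm:
  steps: [1,1.15,-2.7,0,0,0,0,1,0,0,-2,0,0,0,1,0,0,-3,0,0,0,1,0,0,-1,0,0,0,1,0,0,0,0,0,0]

```text
t: 4.2
eef_pos: [0.5348, -0.1686, 0.1951]
tool_rot: [-0.002, 0.181, 0.984, 0.0]
contact_force: [0.4, 1.0, 0.1]
gripper_width: 0.999
```

```bash
python3 st.py; python3 - <<'E'
from h import *
for n,u,v in(("side",220,220),("top",360,210)):
    c=cams.read_camera(n);cv2.imwrite(f"pics/a_{n}.png",cv2.resize(c["pixels"][v:v+130,u:u+110,::-1],None,fx=4,fy=4,interpolation=cv2.INTER_CUBIC))
E
python3 -c "
import cv2,numpy as np
cv2.imwrite('pics/a.png',cv2.resize(np.hstack([cv2.imread('pics/a_side.png'),cv2.imread('pics/a_top.png')]),None,fx=.9,fy=.9))"
```

```text
t 4.2 pos mm [ 534.8 -168.6  195.1] toolz [-0.0033  0.0012 -1.    ] yaw_y 69.2 F [0.41 1.01 0.08] M [-0.   -0.05  0.02] g 0.999 q [-0.25  0.4   0.56  1.92 -0.27  0.9   1.66]
```

View pics/a.png

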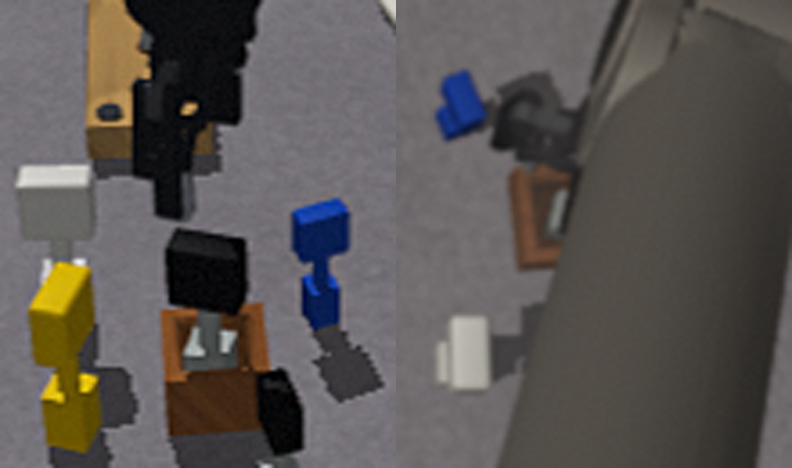

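move_arm:
  steps: [1,0.1,-0.2,-2,0,0,0,1,0,0,-2,0,0,0,1,0,0,-2,0,0,0,1,0,0,-2,0,0,0,1,0,0,-0.3,0,0,0,1,0,0,0,0,0,0,1,0,0,0,0,0,0]

```text
t: 5.0
eef_pos: [0.5379, -0.1726, 0.1148]
tool_rot: [0.001, 0.181, 0.983, 0.0]
contact_force: [-0.1, -0.7, 0.0]
gripper_width: 1.001
```

```bash
python3 st.py; python3 - <<'E'
from h import *
c=cams.read_camera("side");u,v=220,220
cv2.imwrite(f"pics/b.png",cv2.resize(c["pixels"][v:v+130,u:u+110,::-1],None,fx=4,fy=4,interpolation=cv2.INTER_CUBIC))
E
```

```text
t 5.0 pos mm [ 537.9 -172.6  114.8] toolz [ 2.4e-03 -4.0e-04 -1.0e+00] yaw_y 69.09 F [-0.1  -0.69  0.04] M [-0.     0.021  0.013] g 1.001 q [-0.18  0.52  0.5   1.97 -0.36  0.74  1.74]
```

View pics/b.png

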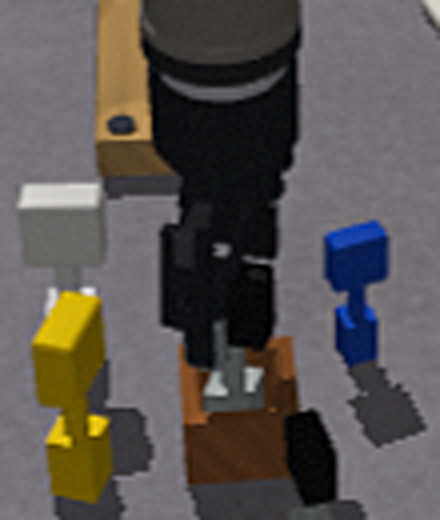

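move_arm:
  steps: [1,-0.2,0.1,-0.3,0,0,0,1,0,0,0,0,0,0,-1,0,0,0,0,0,0,-1,0,0,0,0,0,0,-1,0,0,0,0,0,0,-1,0,0,0,0,0,0,-1,0,0,0,0,0,0,-1,0,0,0,0,0,0]
  newtons: 60

```text
t: 5.85
eef_pos: [0.5347, -0.1714, 0.1104]
tool_rot: [-0.0, 0.182, 0.983, -0.0]
contact_force: [-0.7, 0.3, 1.4]
gripper_width: 0.27
```

```bash
python3 st.py
```

```text
t 5.85 pos mm [ 534.7 -171.4  110.4] toolz [-2.e-04  0.e+00 -1.e+00] yaw_y 69.08 F [-0.7   0.25  1.36] M [-0.011  0.193 -0.08 ] g 0.27 q [-0.18  0.52  0.5   1.98 -0.36  0.73  1.74]
```

move_arm:
  steps: [-1,0,0,1,0,0,0,-1,0,0,2,0,0,0,-1,0,0,3,0,0,0,-1,0,0,3,0,0,0,-1,0,0,3,0,0,0,-1,0,0,2,0,0,0,-1,0,0,0,0,0,0,-1,0,0,0,0,0,0]

```text
t: 6.65
eef_pos: [0.5346, -0.1711, 0.2503]
tool_rot: [0.0, 0.181, 0.983, 0.0]
contact_force: [-0.3, 0.5, -1.8]
gripper_width: 0.278
```

```bash
python3 st.py; python3 - <<'E'
from h import *
for n,u,v in(("side",220,160),("top",360,210)):
    c=cams.read_camera(n);cv2.imwrite(f"pics/a_{n}.png",cv2.resize(c["pixels"][v:v+150,u:u+110,::-1],None,fx=4,fy=4,interpolation=cv2.INTER_CUBIC))
E
python3 -c "
import cv2,numpy as np
cv2.imwrite('pics/c.png',cv2.resize(np.hstack([cv2.imread('pics/a_side.png'),cv2.imread('pics/a_top.png')]),None,fx=.9,fy=.9))"
```

```text
t 6.65 pos mm [ 534.6 -171.1  250.3] toolz [ 4.e-04  3.e-04 -1.e+00] yaw_y 69.1 F [-0.32  0.49 -1.82] M [ 0.037  0.001 -0.006] g 0.278 q [-0.28  0.33  0.6   1.87 -0.22  1.01  1.62]
```

View pics/c.png

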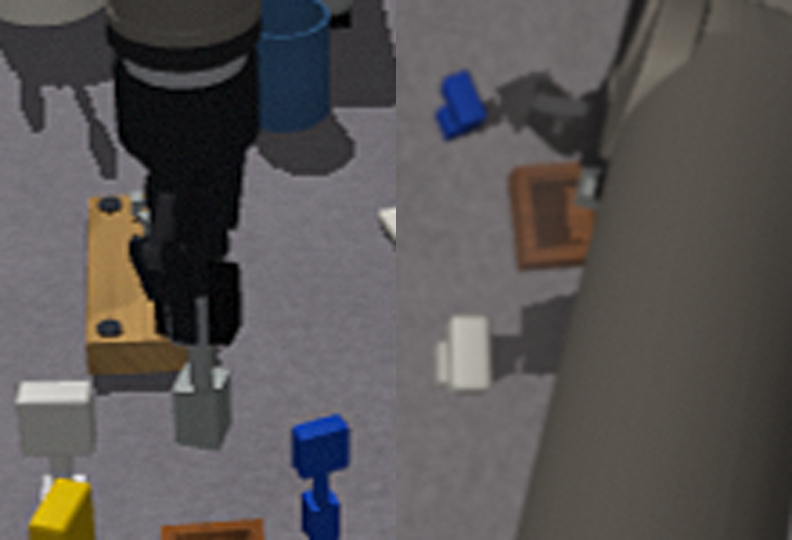

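move_arm:
  steps: [-1,-0.26,3.46,0,0,0,-4.1,-1,-0.26,3.46,0,0,0,-4.1,-1,-0.26,3.46,0,0,0,-4.1,-1,-0.26,3.46,0,0,0,-4.1,-1,-0.26,3.46,0,0,0,-4.1,-1,-0.26,3.46,0,0,0,-4.1,-1,-0.26,3.46,0,0,0,-4.1,-1,-0.26,3.46,0,0,0,-4.1]

```text
t: 7.55
eef_pos: [0.513, 0.1066, 0.249]
tool_rot: [-0.001, 0.453, 0.891, -0.001]
contact_force: [0.8, 0.5, -1.9]
gripper_width: 0.275
```

move_arm:
  steps: [-1,-0.26,3.46,0,0,0,-4.1,-1,-0.26,3.46,0,0,0,-4.1,-1,0,0,-1,0,0,0,-1,0,0,-2,0,0,0,-1,0,0,-2,0,0,0,-1,0,0,0,0,0,0,-1,0,0,0,0,0,0]

```text
t: 8.25
eef_pos: [0.5085, 0.1738, 0.1997]
tool_rot: [-0.0, 0.515, 0.857, -0.001]
contact_force: [0.3, -0.9, -1.5]
gripper_width: 0.273
```

```bash
python3 st.py; python3 - <<'E'
from h import *
for n,u,v in(("side",205,135),("top",215,230)):
    c=cams.read_camera(n);cv2.imwrite(f"pics/a_{n}.png",cv2.resize(c["pixels"][v:v+130,u:u+100,::-1],None,fx=4,fy=4,interpolation=cv2.INTER_CUBIC))
E
python3 -c "
import cv2,numpy as np
cv2.imwrite('pics/d.png',np.hstack([cv2.imread('pics/a_side.png'),cv2.imread('pics/a_top.png')]))"
```

```text
t 8.25 pos mm [508.5 173.8 199.7] toolz [-0.0017 -0.0015 -1.    ] yaw_y 28.05 F [ 0.29 -0.9  -1.5 ] M [-0.001  0.024 -0.003] g 0.273 q [-0.92  0.36  0.59  1.97 -0.25  0.89  0.29]
```

View pics/d.png

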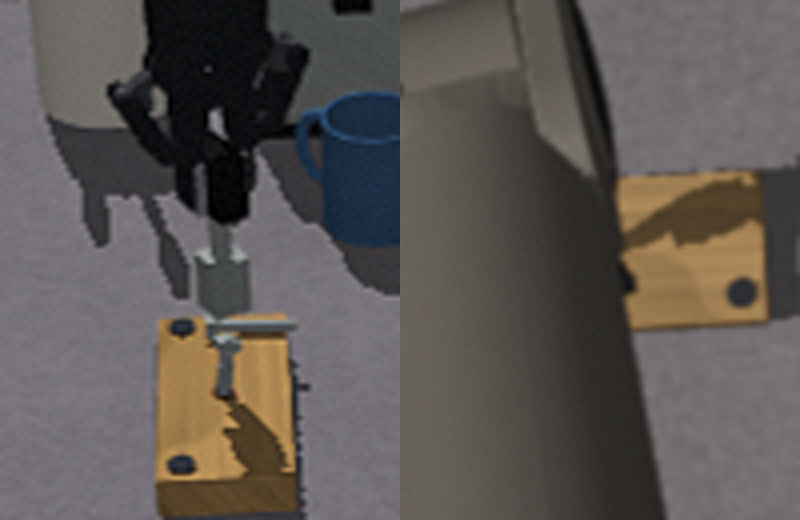

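```bash
python3 - <<'E'
from fit import *
c=cams.read_camera("side");K=8;u,v=240,185
big=cv2.resize(c["pixels"][v:v+70,u:u+50,::-1],None,fx=K,fy=K,interpolation=cv2.INTER_CUBIC)
def line(A,B,col):
    p=(proj(c,[A,B])+.5-[u,v])*K-.5; cv2.line(big,tuple(map(int,p[0])),tuple(map(int,p[1])),col,1)
def edges(b,col):
    for i in range(8):
        for j in range(i):
            if bin(i^j).count("1")==1: line(b[i],b[j],col)
d=(.5089,.1730); z=.1997-.1024
edges(box(*d,z,z+.04,.026,.026,np.radians(-62)),(0,0,255))
line([*d,z],[*d,z+.07],(0,0,255))
line([.5051,.1713,.03],[.5051+.104*.044,.1713+.077*.044,.074],(0,255,0))
cv2.imwrite("pics/e.png",big)
E
```

```text
(no output)
```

View pics/e.png

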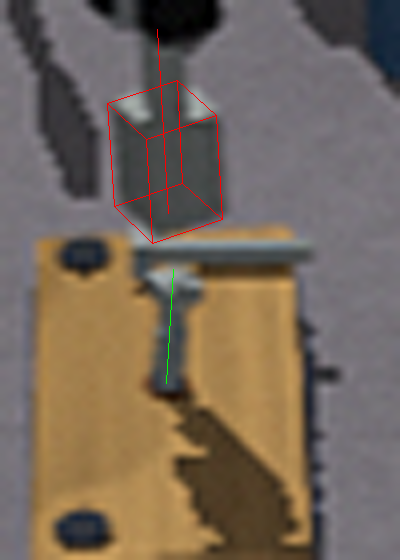

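move_arm:
  steps: [-1,-0.05,0.1,-1,0,0,0,-1,0,0,-1,0,0,0,-1,0,0,0,0,0,0,-1,0,0,0,0,0,0]

```text
t: 8.8
eef_pos: [0.5081, 0.1755, 0.1799]
tool_rot: [-0.0, 0.514, 0.858, -0.0]
contact_force: [-0.9, 0.1, -1.1]
gripper_width: 0.274
```

```bash
python3 st.py
```

```text
t 8.8 pos mm [508.1 175.5 179.9] toolz [-8.e-04 -6.e-04 -1.e+00] yaw_y 28.09 F [-0.92  0.13 -1.12] M [-0.056 -0.003  0.013] g 0.274 q [-0.91  0.39  0.58  1.99 -0.28  0.85  0.31]
```

Now descend in small steps, watching the force.

move_arm:
  steps: [-1,0.05,0,-0.3,0,0,0,-1,0,0,-0.2,0,0,0,-1,0,0,-0.1,0,0,0,-1,0,0,0,0,0,0]

```text
t: 9.2
eef_pos: [0.509, 0.1757, 0.1743]
tool_rot: [0.0, 0.514, 0.858, 0.0]
contact_force: [-0.6, 0.8, -0.8]
gripper_width: 0.273
```

move_arm:
  steps: [-1,0,0,-0.1,0,0,0,-1,0,0,-0.1,0,0,0,-1,0,0,0,0,0,0]

```text
t: 9.5
eef_pos: [0.509, 0.1754, 0.1722]
tool_rot: [0.0, 0.514, 0.858, -0.0]
contact_force: [0.2, -1.4, -0.9]
gripper_width: 0.274
```

```bash
python3 st.py
```

```text
t 9.5 pos mm [509.  175.4 172.2] toolz [ 3.e-04 -2.e-04 -1.e+00] yaw_y 28.08 F [ 0.19 -1.37 -0.86] M [-0.209 -0.154  0.016] g 0.274 q [-0.9   0.4   0.57  1.99 -0.29  0.83  0.32]
```

move_arm:
  steps: [-1,0,0,-0.1,0,0,0,-1,0,0,0,0,0,0]

```text
t: 9.7
eef_pos: [0.5089, 0.1754, 0.1712]
tool_rot: [0.0, 0.514, 0.858, -0.0]
contact_force: [0.9, -0.3, -1.0]
gripper_width: 0.273
```

```bash
python3 st.py
```

```text
t 9.7 pos mm [508.9 175.4 171.2] toolz [ 1.e-04 -3.e-04 -1.e+00] yaw_y 28.08 F [ 0.94 -0.26 -0.97] M [-0.35  -0.202 -0.01 ] g 0.273 q [-0.9   0.4   0.57  1.99 -0.29  0.83  0.32]
```

move_arm:
  steps: [-1,0,0,-0.1,0,0,0,-1,0,0,0,0,0,0]

```text
t: 9.9
eef_pos: [0.5089, 0.1755, 0.1702]
tool_rot: [0.0, 0.514, 0.858, -0.0]
contact_force: [0.6, -1.1, -2.1]
gripper_width: 0.268
```

```bash
python3 st.py
```

```text
t 9.9 pos mm [508.9 175.5 170.2] toolz [ 1.e-04 -2.e-04 -1.e+00] yaw_y 28.09 F [ 0.57 -1.15 -2.15] M [-0.503 -0.302 -0.036] g 0.268 q [-0.9   0.4   0.57  1.99 -0.29  0.83  0.32]
```

move_arm:
  steps: [-1,0.05,-0.1,0,0,0,0,-1,0,0,-0.1,0,0,0,-1,0,0,0,0,0,0]

```text
t: 10.2
eef_pos: [0.509, 0.1749, 0.1691]
tool_rot: [-0.0, 0.514, 0.858, -0.0]
contact_force: [-0.5, -0.5, -1.3]
gripper_width: 0.271
```

```bash
python3 st.py
```

```text
t 10.2 pos mm [509.  174.9 169.1] toolz [-6.e-04  2.e-04 -1.e+00] yaw_y 28.1 F [-0.54 -0.51 -1.33] M [-0.031  0.022 -0.01 ] g 0.271 q [-0.9   0.4   0.57  1.99 -0.29  0.82  0.33]
```

move_arm:
  steps: [-1,0,0,-0.1,0,0,0,-1,0,0,0,0,0,0]

```text
t: 10.4
eef_pos: [0.5091, 0.1748, 0.1681]
tool_rot: [-0.0, 0.514, 0.858, -0.0]
contact_force: [-2.0, 0.7, -0.9]
gripper_width: 0.272
```

```bash
python3 st.py
```

```text
t 10.4 pos mm [509.1 174.8 168.1] toolz [-5.e-04  0.e+00 -1.e+00] yaw_y 28.1 F [-1.97  0.7  -0.91] M [0.004 0.083 0.016] g 0.272 q [-0.9   0.4   0.57  2.   -0.29  0.82  0.33]
```

move_arm:
  steps: [-1,0,0,-0.1,0,0,0,-1,0,0,0,0,0,0]

```text
t: 10.6
eef_pos: [0.5091, 0.1746, 0.1671]
tool_rot: [-0.0, 0.514, 0.858, -0.0]
contact_force: [-1.1, -0.6, -1.0]
gripper_width: 0.272
```

```bash
python3 st.py
```

```text
t 10.6 pos mm [509.1 174.6 167.1] toolz [-5.e-04 -1.e-04 -1.e+00] yaw_y 28.09 F [-1.07 -0.56 -0.98] M [-0.041  0.26  -0.008] g 0.272 q [-0.9   0.41  0.57  2.   -0.29  0.82  0.33]
```

move_arm:
  steps: [-1,0,0,-0.1,0,0,0,-1,0,0,0,0,0,0]

```text
t: 10.8
eef_pos: [0.5092, 0.1746, 0.1661]
tool_rot: [-0.0, 0.514, 0.858, -0.0]
contact_force: [-0.3, -0.5, -0.7]
gripper_width: 0.276
```

```bash
python3 st.py
```

```text
t 10.8 pos mm [509.2 174.6 166.1] toolz [-3.e-04 -2.e-04 -1.e+00] yaw_y 28.08 F [-0.34 -0.45 -0.74] M [-0.175  0.221  0.027] g 0.276 q [-0.9   0.41  0.57  2.   -0.3   0.82  0.33]
```

move_arm:
  steps: [-1,0,0,-0.1,0,0,0,-1,0,0,0,0,0,0]

```text
t: 11.0
eef_pos: [0.5092, 0.1746, 0.1652]
tool_rot: [-0.0, 0.514, 0.858, -0.0]
contact_force: [-0.8, -0.5, -0.1]
gripper_width: 0.276
```

```bash
python3 st.py;  python3 - <<'E'
from fit import *
c=cams.read_camera("side");K=8;u,v=235,185
big=cv2.resize(c["pixels"][v:v+70,u:u+60,::-1],None,fx=K,fy=K,interpolation=cv2.INTER_CUBIC)
cv2.imwrite("pics/f.png",big)
E
```

```text
t 11.0 pos mm [509.2 174.6 165.2] toolz [-2.e-04 -1.e-04 -1.e+00] yaw_y 28.09 F [-0.77 -0.47 -0.05] M [-0.203  0.275  0.043] g 0.276 q [-0.9   0.41  0.57  2.   -0.3   0.82  0.33]
```

View pics/f.png

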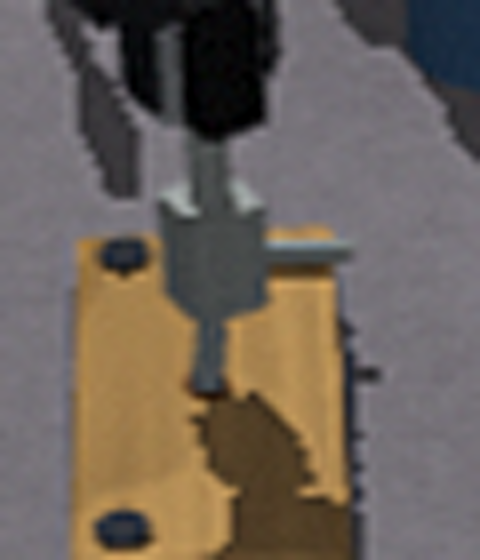

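move_arm:
  steps: [-1,-0.1,-0.07,0,0,0,0,-1,-0.1,-0.07,0,0,0,0,-1,-0.1,-0.07,0,0,0,0,-1,-0.1,-0.07,0,0,0,0,-1,-0.1,-0.07,0,0,0,0,-1,0,0,0,0,0,0]

```text
t: 11.65
eef_pos: [0.5052, 0.1716, 0.1659]
tool_rot: [0.001, 0.514, 0.858, 0.001]
contact_force: [2.6, 2.4, 0.2]
gripper_width: 0.272
```

```bash
python3 st.py;  python3 - <<'E'
from fit import *
c=cams.read_camera("side");K=8;u,v=235,185
big=cv2.resize(c["pixels"][v:v+70,u:u+60,::-1],None,fx=K,fy=K,interpolation=cv2.INTER_CUBIC)
def line(A,B,col):
    p=(proj(c,[A,B])+.5-[u,v])*K-.5; cv2.line(big,tuple(map(int,p[0])),tuple(map(int,p[1])),col,1)
raw=big.copy()
line([.5051,.1713,.03],[.5051,.1713,.130],(0,255,0))
cv2.imwrite("pics/g.png",np.hstack([raw,big])[:, :800*1][:600])
cv2.imwrite("pics/g.png",cv2.resize(np.hstack([raw[100:420,80:400],big[100:420,80:400]]),None,fx=1.2,fy=1.2))
E
```

```text
t 11.65 pos mm [505.2 171.6 165.9] toolz [ 0.0021  0.0011 -1.    ] yaw_y 28.09 F [2.62 2.36 0.16] M [ 0.7   -0.868  0.035] g 0.272 q [-0.9   0.4   0.57  2.01 -0.29  0.81  0.33]
```

View pics/g.png

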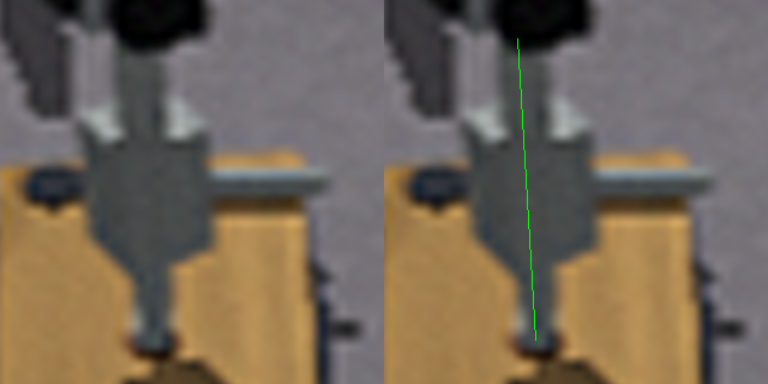

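move_arm:
  steps: [-1,-0.06,-0.03,0,0,0,0,-1,-0.06,-0.03,0,0,0,0,-1,0,0,-0.05,0,0,0,-1,0,0,-0.05,0,0,0,-1,0,0,0,0,0,0]

```text
t: 12.2
eef_pos: [0.5032, 0.1706, 0.1643]
tool_rot: [0.0, 0.514, 0.858, 0.0]
contact_force: [2.8, 3.6, 1.2]
gripper_width: 0.274
```

```bash
python3 st.py;  python3 - <<'E'
from fit import *
c=cams.read_camera("side");K=8;u,v=235,185
big=cv2.resize(c["pixels"][v:v+70,u:u+60,::-1],None,fx=K,fy=K,interpolation=cv2.INTER_CUBIC)
def line(A,B,col):
    p=(proj(c,[A,B])+.5-[u,v])*K-.5; cv2.line(big,tuple(map(int,p[0])),tuple(map(int,p[1])),col,1)
raw=big.copy()
def edges(b,col):
    for i in range(8):
        for j in range(i):
            if bin(i^j).count("1")==1: line(b[i],b[j],col)
line([.5051,.1713,.03],[.5051,.1713,.130],(0,255,0))
edges(box(.5051,.1713,.062,.102,.026,.026,np.radians(-62)),(0,0,255))
cv2.imwrite("pics/h.png",cv2.resize(np.hstack([raw[100:420,80:400],big[100:420,80:400]]),None,fx=1.2,fy=1.2))
E
```

```text
t 12.2 pos mm [503.2 170.6 164.3] toolz [ 1.e-04  0.e+00 -1.e+00] yaw_y 28.09 F [2.81 3.62 1.21] M [ 0.75  -0.915  0.037] g 0.274 q [-0.9   0.4   0.57  2.01 -0.29  0.81  0.33]
```

View pics/h.png

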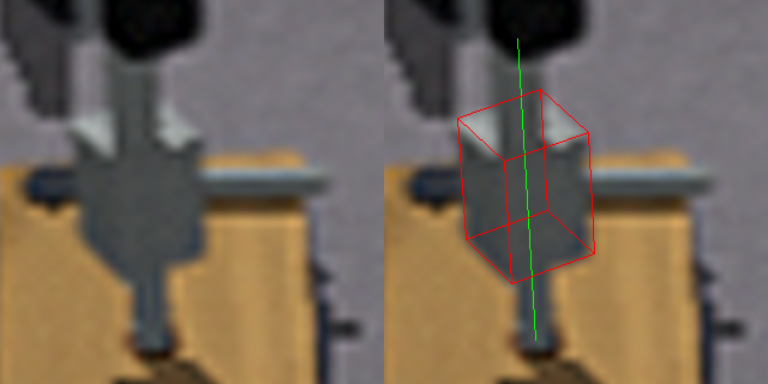

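move_arm:
  steps: [-1,0,0,0,0,0,0,-1,0,0,0,0,0,0,-1,0,0,0,0,0,0,-1,0,0,0,0,0,-2,-1,0,0,0,0,0,-2,-1,0,0,0,0,0,-2,-1,0,0,0,0,0,0]

```text
t: 12.95
eef_pos: [0.503, 0.1705, 0.1642]
tool_rot: [-0.0, 0.559, 0.829, -0.0]
contact_force: [3.9, 3.5, -0.3]
gripper_width: 0.274
```

```bash
python3 st.py
```

```text
t 12.95 pos mm [503.  170.5 164.2] toolz [-2.e-04 -3.e-04 -1.e+00] yaw_y 21.99 F [ 3.89  3.51 -0.31] M [ 0.75  -0.877  0.003] g 0.274 q [-0.92  0.4   0.6   2.02 -0.31  0.81  0.24]
```

move_arm:
  steps: [-1,0,0,0,0,0,-2,-1,0,0,0,0,0,0]

```text
t: 13.15
eef_pos: [0.503, 0.1705, 0.1642]
tool_rot: [-0.0, 0.574, 0.819, -0.0]
contact_force: [3.4, 3.1, 0.5]
gripper_width: 0.274
```

```bash
python3 st.py
```

```text
t 13.15 pos mm [503.  170.5 164.2] toolz [-2.e-04 -2.e-04 -1.e+00] yaw_y 20.01 F [3.37 3.1  0.5 ] M [ 0.794 -0.869  0.026] g 0.274 q [-0.92  0.41  0.6   2.02 -0.31  0.81  0.21]
```

move_arm:
  steps: [-1,0,0,0,0,0,-2,-1,0,0,0,0,0,0]

```text
t: 13.35
eef_pos: [0.503, 0.1705, 0.1642]
tool_rot: [-0.0, 0.588, 0.809, -0.0]
contact_force: [2.6, 3.2, -0.3]
gripper_width: 0.275
```

```bash
python3 st.py
```

```text
t 13.35 pos mm [503.  170.5 164.2] toolz [-3.e-04 -1.e-04 -1.e+00] yaw_y 18.01 F [ 2.62  3.19 -0.32] M [ 0.838 -0.888  0.1  ] g 0.275 q [-0.93  0.41  0.61  2.02 -0.32  0.81  0.18]
```

move_arm:
  steps: [-1,0.03,0.03,0,0,0,-4,-1,0,0,0,0,0,-4,-1,0.02,0,-0.02,0,0,-4,-1,0,0,0,0,0,-4,-1,0.02,0,-0.02,0,0,-4,-1,0,0,0,0,0,0]

```text
t: 13.95
eef_pos: [0.5035, 0.1708, 0.1638]
tool_rot: [-0.0, 0.719, 0.695, -0.0]
contact_force: [3.3, 2.3, 1.4]
gripper_width: 0.273
```

```bash
python3 st.py;  cat > v.py <<'E'
import sys
from fit import *
yaw=float(sys.argv[2])
c=cams.read_camera("side");K=8;u,v=235,185
big=cv2.resize(c["pixels"][v:v+70,u:u+60,::-1],None,fx=K,fy=K,interpolation=cv2.INTER_CUBIC)
def line(A,B,col):
    p=(proj(c,[A,B])+.5-[u,v])*K-.5; cv2.line(big,tuple(map(int,p[0])),tuple(map(int,p[1])),col,1)
raw=big.copy()
def edges(b,col):
    for i in range(8):
        for j in range(i):
            if bin(i^j).count("1")==1: line(b[i],b[j],col)
line([.5051,.1713,.03],[.5051,.1713,.130],(0,255,0))
edges(box(.5051,.1713,.062,.102,.026,.026,np.radians(yaw)),(0,0,255))
cv2.imwrite(sys.argv[1],cv2.resize(np.hstack([raw[100:420,80:400],big[100:420,80:400]]),None,fx=1.2,fy=1.2))
E
python3 v.py pics/i.png -92
```

```text
t 13.95 pos mm [503.5 170.8 163.8] toolz [-8.e-04 -3.e-04 -1.e+00] yaw_y -1.94 F [3.3  2.3  1.45] M [ 0.816 -0.562  0.081] g 0.273 q [-1.    0.43  0.7   2.02 -0.38  0.82 -0.11]
```

View pics/i.png

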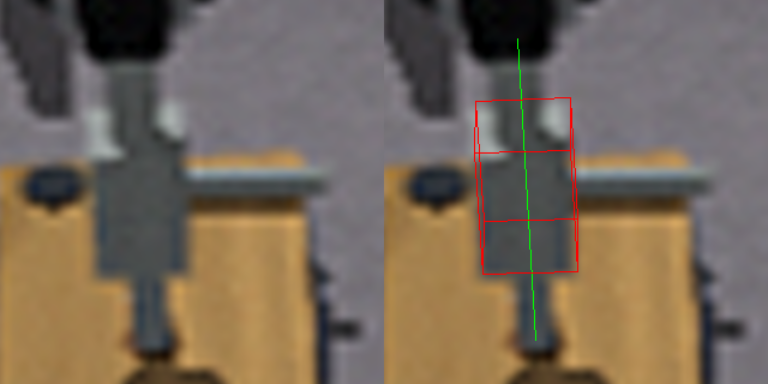

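move_arm:
  steps: [-1,0.03,0,0,0,0,-4,-1,0.02,0,0,0,0,-4,-1,0.02,0,-0.02,0,0,-4,-1,0.02,0,0,0,0,-4,-1,0.02,0,-0.02,0,0,-4,-1,0,0,0,0,0,0]

```text
t: 14.6
eef_pos: [0.5043, 0.171, 0.1634]
tool_rot: [-0.0, 0.828, 0.56, -0.001]
contact_force: [-0.4, 3.3, 4.5]
gripper_width: 0.275
```

```bash
python3 st.py; python3 v.py pics/j.png -112
```

```text
t 14.6 pos mm [504.3 171.  163.4] toolz [-1.6e-03  1.0e-04 -1.0e+00] yaw_y -21.85 F [-0.42  3.26  4.52] M [0.892 0.053 0.081] g 0.275 q [-1.06  0.46  0.79  2.02 -0.44  0.84 -0.39]
```

View pics/j.png

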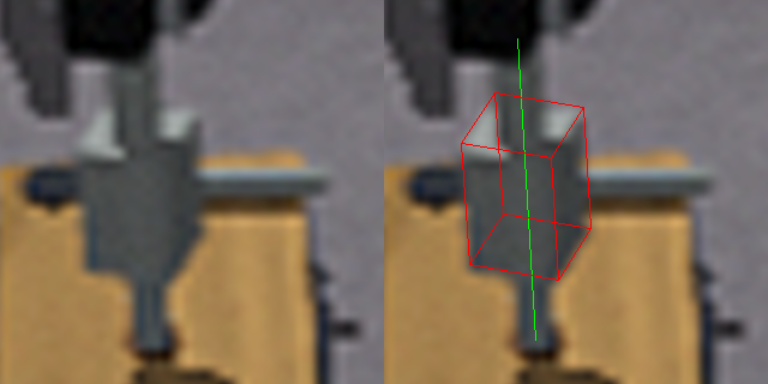

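move_arm:
  steps: [-1,0,0,0,0,0,-4,-1,0,0,0,0,0,-4,-1,0,0,0,0,0,-4,-1,0.02,0,0,0,0,-5,-1,0,0,0,0,0,-4,-1,0,0,0,0,0,0,-1,0,0,0,0,0,0,-1,0,0,0,0,0,0]

```text
t: 15.45
eef_pos: [0.5046, 0.171, 0.1633]
tool_rot: [-0.0, 0.916, 0.4, -0.0]
contact_force: [0.7, 2.5, 0.6]
gripper_width: 0.268
```

```bash
python3 st.py; python3 v.py pics/k.png -133
```

```text
t 15.45 pos mm [504.6 171.  163.3] toolz [-1.1e-03  3.0e-04 -1.0e+00] yaw_y -42.78 F [0.69 2.45 0.61] M [1.068 0.133 0.011] g 0.268 q [-1.12  0.5   0.89  2.02 -0.51  0.86 -0.69]
```

View pics/k.png

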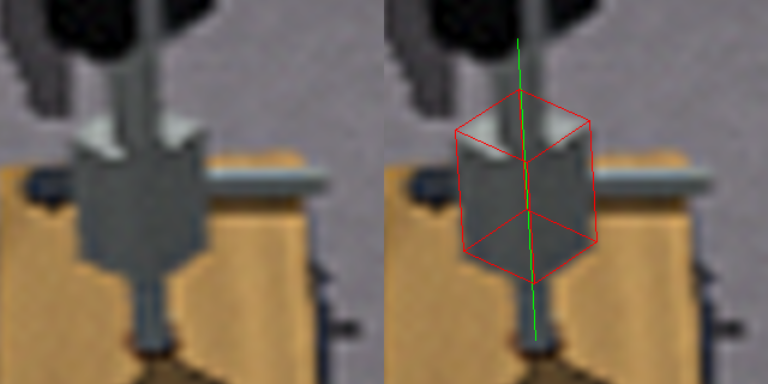

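move_arm:
  steps: [-1,0,0.03,0,0,0,4,-1,0,0.03,0,0,0,4,-1,0,0,0,0,0,0]

```text
t: 15.8
eef_pos: [0.5047, 0.1707, 0.1634]
tool_rot: [0.0, 0.886, 0.463, -0.0]
contact_force: [0.6, 0.1, 0.2]
gripper_width: 0.276
```

```bash
python3 st.py
```

```text
t 15.8 pos mm [504.7 170.7 163.4] toolz [-8.e-04 -5.e-04 -1.e+00] yaw_y -34.85 F [0.56 0.15 0.18] M [ 0.369  0.115 -0.028] g 0.276 q [-1.1   0.48  0.85  2.02 -0.49  0.85 -0.58]
```

move_arm:
  steps: [-1,0,0.04,0.05,0,0,0,-1,0,0,0,0,0,0]

```text
t: 16.0
eef_pos: [0.5047, 0.1711, 0.1637]
tool_rot: [0.0, 0.887, 0.462, -0.001]
contact_force: [-0.7, -0.4, -1.7]
gripper_width: 0.273
```

```bash
python3 st.py
```

```text
t 16.0 pos mm [504.7 171.1 163.7] toolz [-8.0e-04 -1.1e-03 -1.0e+00] yaw_y -35.0 F [-0.69 -0.44 -1.74] M [0.063 0.122 0.084] g 0.273 q [-1.1   0.48  0.86  2.02 -0.49  0.85 -0.58]
```

move_arm:
  steps: [-1,0,0,0.2,0,0,0,-1,0,0,0.2,0,0,0,-1,0,0,0.2,0,0,0,-1,0,0,0,0,0,0]

```text
t: 16.4
eef_pos: [0.5052, 0.1718, 0.1703]
tool_rot: [0.0, 0.887, 0.462, 0.0]
contact_force: [-0.6, -0.1, -0.6]
gripper_width: 0.272
```

```bash
python3 st.py
```

```text
t 16.4 pos mm [505.2 171.8 170.3] toolz [ 2.e-04  1.e-04 -1.e+00] yaw_y -34.92 F [-0.59 -0.14 -0.61] M [ 0.01   0.044 -0.023] g 0.272 q [-1.11  0.47  0.86  2.02 -0.48  0.86 -0.59]
```

move_arm:
  steps: [-1,0,0,0.3,0,0,0,-1,0,0,0.3,0,0,0,-1,0,0,0.4,0,0,0,-1,0,0,1,0,0,0,-1,0,0,2,0,0,0,-1,0,0,2,0,0,0,-1,0,0,2,0,0,0,-1,0,0,0.5,0,0,0]

```text
t: 17.2
eef_pos: [0.5064, 0.1719, 0.2575]
tool_rot: [-0.0, 0.887, 0.462, 0.002]
contact_force: [0.5, 0.6, -0.8]
gripper_width: 0.275
```

```bash
python3 st.py; python3 v.py pics/l.png -125
```

```text
t 17.2 pos mm [506.4 171.9 257.5] toolz [ 0.0034  0.0021 -1.    ] yaw_y -34.93 F [ 0.5   0.63 -0.84] M [-0.003 -0.006  0.002] g 0.275 q [-1.21  0.36  0.97  1.94 -0.35  1.02 -0.69]
```

View pics/l.png

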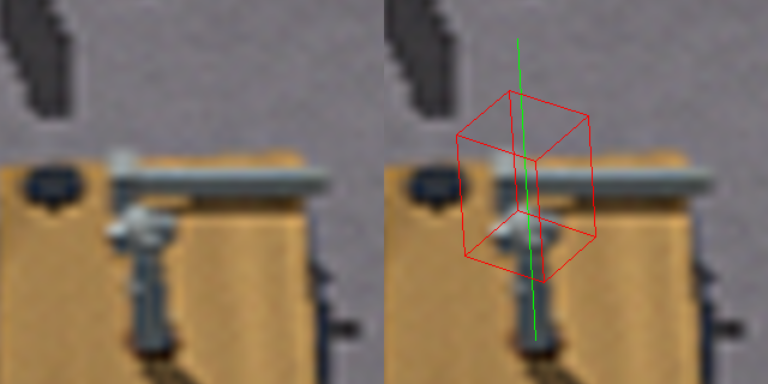

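move_arm:
  steps: [-1,0.3,-3.4,0,0,0,3.5,-1,0.3,-3.4,0,0,0,3.5,-1,0.3,-3.4,0,0,0,3.5,-1,0.3,-3.4,0,0,0,3.5,-1,0.3,-3.4,0,0,0,3.5,-1,0.3,-3.4,0,0,0,3.5,-1,0.3,-3.4,0,0,0,3.5,-1,0.3,-3.4,0,0,0,3.5]

```text
t: 18.05
eef_pos: [0.5286, -0.1013, 0.2542]
tool_rot: [-0.0, 0.748, 0.664, -0.0]
contact_force: [1.0, 0.1, -1.5]
gripper_width: 0.274
```

move_arm:
  steps: [-1,0.3,-3.4,0,0,0,3.5,-1,0.3,-3.4,0,0,0,3.5,-1,0,0,0,0,0,0,-1,0,0,0,0,0,0]

```text
t: 18.45
eef_pos: [0.5344, -0.169, 0.2542]
tool_rot: [-0.001, 0.708, 0.707, -0.0]
contact_force: [-0.5, -0.5, -1.5]
gripper_width: 0.273
```

```bash
python3 st.py; python3 v.py pics/m.png -125
cat > lagfit.py <<'E'
from fit import *
cs=[cams.read_camera("side"),cams.read_camera("top")]
wins=[(254,217,272,236),(254,280,276,302)]
obs=[]
for i,(c,w) in enumerate(zip(cs,wins)):
    x0,y0,x1,y1=w; p=c["pixels"][y0:y1,x0:x1].astype(float)
    sat=(p[:,:,0]-p[:,:,2])/np.maximum(p.max(2),1)
    obs.append(np.clip((.33-sat)/.2,0,1))
    cv2.imwrite(f"pics/n{i}.png",cv2.resize(c["pixels"][y0-8:y0+27,x0-8:x0+32,::-1],None,fx=10,fy=10,interpolation=cv2.INTER_CUBIC))
cv2.imwrite("pics/n.png",np.hstack([cv2.imread("pics/n0.png"),cv2.imread("pics/n1.png")]))
def screw(p):
    px,py,tx,ty,yaw=p;s=.0009
    a=np.array([tx,ty,1]);a/=np.linalg.norm(a)
    u=np.cross([0,1,0],a);u/=np.linalg.norm(u);v=np.cross(a,u); o=np.array([px,py,.03])
    th=np.linspace(0,2*np.pi,16,endpoint=False)
    circ=lambda r,z:[o+a*z+r*(np.cos(t)*u+np.sin(t)*v) for t in th]
    sq=lambda r,z:[o+a*z+r*np.sqrt(2)*(np.cos(t)*u+np.sin(t)*v) for t in yaw+np.pi/4+np.arange(4)*np.pi/2]
    return [circ(.0045,0)+circ(.0045,.034-s),sq(.007,.034-s)+sq(.007,.042-s)+[o+a*(.044-s)]]
def f(p,which=(0,1)):
    return sum(((rast(cs[i],screw(p),wins[i],6)-obs[i])**2).sum() for i in which)
for fixed in (0,1):
 for which in ((0,1),(0,),(1,)):
  rs=[]
  for yaw in np.radians([-55,-35,-15,10]):
    if fixed:
      x=np.array([0.,0.,yaw]);r=minimize(lambda p:f([.5051,.1713,*p],which),x,method="Nelder-Mead",options=dict(maxiter=900,initial_simplex=x+np.vstack([np.zeros(3),np.diag([-.05,.05,.2])])));t=r.x[:2]
    else:
      x=np.array([.505,.1715,.0,.0,yaw])
      r=minimize(f,x,args=(which,),method="Nelder-Mead",options=dict(maxiter=900,initial_simplex=x+np.vstack([np.zeros(5),np.diag([.003,.003,-.05,.05,.2])])));t=r.x[2:4]
    rs.append((r.fun,r.x.round(4),t))
  rs.sort(key=lambda q:q[0])
  for q in rs[:2]: print(fixed,which,q[1],"yaw",np.degrees(q[1][-1]).round(1),"fun",round(q[0],2),"tilt",np.degrees(np.arctan(np.hypot(*q[2]))).round(1))
E
python3 lagfit.py
```

```text
t 18.45 pos mm [ 534.4 -169.   254.2] toolz [-1.3e-03  2.0e-04 -1.0e+00] yaw_y -0.08 F [-0.51 -0.54 -1.48] M [ 0.04  -0.044  0.028] g 0.273 q [-0.46  0.38  0.84  1.87 -0.33  1.03  0.52]
0 (0, 1) [ 0.5062  0.1699 -0.0423  0.0382 -0.571 ] yaw -32.7 fun 207.86 tilt 3.3
0 (0, 1) [ 0.5051  0.1701 -0.0137  0.0333 -0.6144] yaw -35.2 fun 208.35 tilt 2.1
0 (0,) [0.5091 0.1632 0.0542 0.0664 0.5188] yaw 29.7 fun 200.59 tilt 4.9
0 (0,) [ 0.5119  0.1618 -0.0157  0.1904 -0.77  ] yaw -44.1 fun 200.84 tilt 10.8
0 (1,) [ 0.505   0.1709 -0.0219  0.012  -0.6127] yaw -35.1 fun 0.6 tilt 1.4
0 (1,) [ 0.5051  0.1706 -0.0251  0.0164 -0.6005] yaw -34.4 fun 0.63 tilt 1.7
1 (0, 1) [-0.0159 -0.0012 -0.5603] yaw -32.1 fun 209.11 tilt 0.9
1 (0, 1) [-0.0159  0.0011 -0.5603] yaw -32.1 fun 209.18 tilt 0.9
1 (0,) [0.2787 0.1057 0.7547] yaw 43.2 fun 203.68 tilt 16.6
1 (0,) [ 0.2752  0.0847 -0.8276] yaw -47.4 fun 203.88 tilt 16.1
1 (1,) [-0.0256 -0.0027 -0.5926] yaw -34.0 fun 0.63 tilt 1.5
1 (1,) [-0.0254 -0.0047  0.955 ] yaw 54.7 fun 0.64 tilt 1.5
```

View pics/n.png

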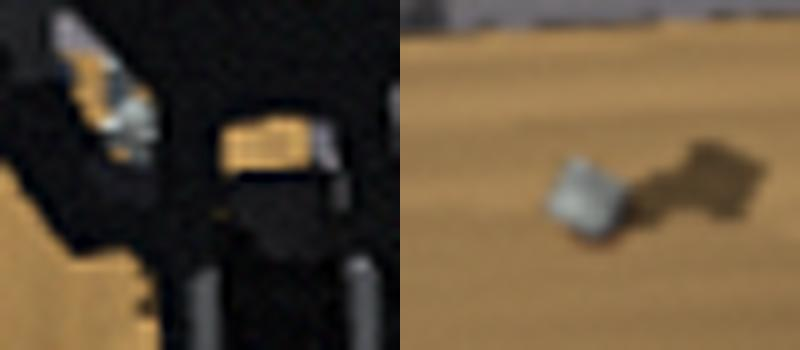

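move_arm:
  steps: [-1,0.4,0.2,0,0,0,0,-1,0,0,-2,0,0,0,-1,0,0,-2,0,0,0,-1,0,0,-2,0,0,0,-1,0,0,-2,0,0,0,-1,0,0,0,0,0,0]

```text
t: 19.2
eef_pos: [0.538, -0.1643, 0.1727]
tool_rot: [-0.002, 0.706, 0.708, -0.001]
contact_force: [-1.9, 0.7, -1.1]
gripper_width: 0.272
```

```bash
python3 st.py; python3 - <<'E'
from fit import *
c=cams.read_camera("side");K=7;u,v=240,255
big=cv2.resize(c["pixels"][v:v+95,u:u+80,::-1],None,fx=K,fy=K,interpolation=cv2.INTER_CUBIC)
cv2.imwrite("pics/p.png",big[:600])
E
```

```text
t 19.2 pos mm [ 538.  -164.3  172.7] toolz [-4.6e-03  9.0e-04 -1.0e+00] yaw_y 0.2 F [-1.89  0.69 -1.14] M [ 0.031 -0.004  0.027] g 0.272 q [-0.39  0.49  0.76  1.94 -0.43  0.88  0.6 ]
```

View pics/p.png

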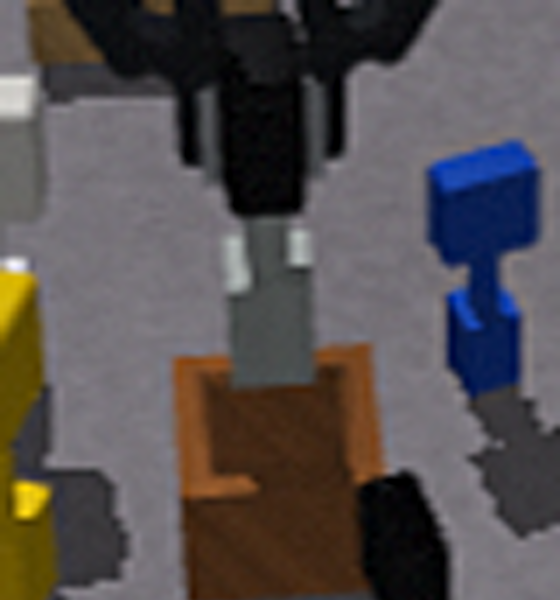

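move_arm:
  steps: [-1,0.05,-0.25,0,0,0,0,-1,0,0,0,0,0,0,-1,0,0,-1,0,0,0,-1,0,0,-1,0,0,0,-1,0,0,-1,0,0,0,-1,0,0,-1,0,0,0,-1,0,0,-1,0,0,0,-1,0,0,0,0,0,0]

```text
t: 20.05
eef_pos: [0.5386, -0.1683, 0.1233]
tool_rot: [-0.001, 0.707, 0.708, -0.001]
contact_force: [-0.5, -0.9, -1.5]
gripper_width: 0.271
```

```bash
python3 st.py; python3 - <<'E'
from fit import *
c=cams.read_camera("side");K=7;u,v=240,255
big=cv2.resize(c["pixels"][v:v+85,u:u+80,::-1],None,fx=K,fy=K,interpolation=cv2.INTER_CUBIC)
cv2.imwrite("pics/r.png",big[:600])
E
```

```text
t 20.05 pos mm [ 538.6 -168.3  123.3] toolz [-2.9e-03  4.0e-04 -1.0e+00] yaw_y 0.09 F [-0.45 -0.95 -1.46] M [-0.046  0.094  0.026] g 0.271 q [-0.33  0.56  0.7   1.97 -0.5   0.79  0.65]
```

View pics/r.png

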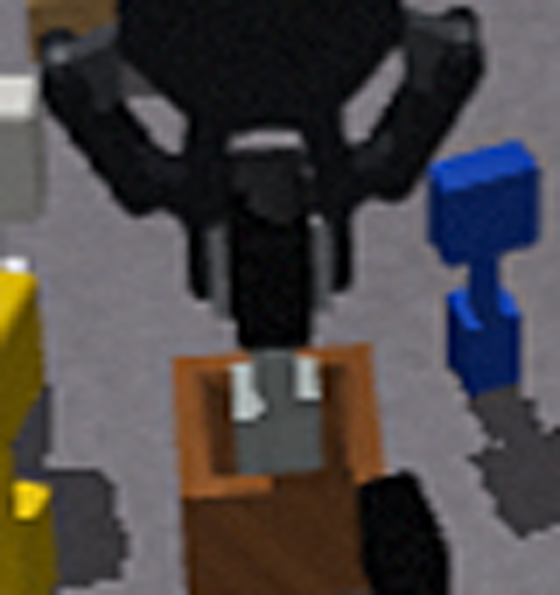

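Barrel is centred in the pocket. Lower until floor contact, then release.

move_arm:
  steps: [-1,0,0,-0.5,0,0,0,-1,0,0,-0.4,0,0,0,-1,0,0,-0.2,0,0,0,-1,0,0,0,0,0,0]

```text
t: 20.5
eef_pos: [0.5395, -0.1686, 0.1138]
tool_rot: [-0.0, 0.707, 0.708, -0.0]
contact_force: [0.2, 0.2, -1.0]
gripper_width: 0.277
```

```bash
python3 st.py
```

```text
t 20.5 pos mm [ 539.5 -168.6  113.8] toolz [-3.e-04  1.e-04 -1.e+00] yaw_y 0.09 F [ 0.18  0.23 -1.04] M [ 0.026  0.049 -0.015] g 0.277 q [-0.32  0.57  0.69  1.97 -0.51  0.78  0.67]
```

move_arm:
  steps: [-1,0,0,-0.1,0,0,0,-1,0,0,0,0,0,0]

```text
t: 20.7
eef_pos: [0.5397, -0.1687, 0.1131]
tool_rot: [0.0, 0.707, 0.708, 0.0]
contact_force: [-0.1, -0.3, -1.7]
gripper_width: 0.274
```

```bash
python3 st.py
```

```text
t 20.7 pos mm [ 539.7 -168.7  113.1] toolz [ 2.e-04  0.e+00 -1.e+00] yaw_y 0.09 F [-0.08 -0.28 -1.72] M [ 0.003  0.015 -0.025] g 0.274 q [-0.32  0.57  0.69  1.97 -0.51  0.77  0.67]
```

move_arm:
  steps: [-1,0,0,-0.1,0,0,0,-1,0,0,-0.1,0,0,0,-1,0,0,0,0,0,0]

```text
t: 21.0
eef_pos: [0.5396, -0.1686, 0.1109]
tool_rot: [-0.0, 0.707, 0.708, -0.0]
contact_force: [0.3, 1.0, -1.8]
gripper_width: 0.272
```

```bash
python3 st.py
```

```text
t 21.0 pos mm [ 539.6 -168.6  110.9] toolz [-1.e-04  1.e-04 -1.e+00] yaw_y 0.09 F [ 0.3   0.98 -1.8 ] M [-0.005  0.008  0.004] g 0.272 q [-0.32  0.58  0.68  1.97 -0.52  0.77  0.67]
```

move_arm:
  steps: [-1,0,0,-0.1,0,0,0,-1,0,0,0,0,0,0]

```text
t: 21.2
eef_pos: [0.5398, -0.1687, 0.1104]
tool_rot: [0.0, 0.707, 0.708, 0.0]
contact_force: [-0.4, 1.0, 2.5]
gripper_width: 0.274
```

```bash
python3 st.py
```

```text
t 21.2 pos mm [ 539.8 -168.7  110.4] toolz [ 3.e-04  3.e-04 -1.e+00] yaw_y 0.08 F [-0.37  1.04  2.45] M [ 0.203  0.261 -0.046] g 0.274 q [-0.32  0.58  0.68  1.97 -0.52  0.77  0.67]
```

move_arm:
  steps: [-0.3,0,0,0,0,0,0,-0.1,0,0,0,0,0,0,0.2,0,0,0,0,0,0,0.2,0,0,0,0,0,0,0.2,0,0,0,0,0,0,0.2,0,0,0,0,0,0]

```text
t: 21.8
eef_pos: [0.5396, -0.1687, 0.11]
tool_rot: [-0.0, 0.707, 0.708, 0.0]
contact_force: [-0.4, -1.7, 0.4]
gripper_width: 0.6
```

```bash
python3 st.py
```

```text
t 21.8 pos mm [ 539.6 -168.7  110. ] toolz [-0.  0. -1.] yaw_y 0.08 F [-0.42 -1.67  0.38] M [-0.008  0.045  0.036] g 0.6 q [-0.32  0.58  0.68  1.98 -0.52  0.77  0.67]
```

move_arm:
  steps: [0.2,0,0,0.5,0,0,0,0.2,0,0,1,0,0,0,0.2,0,0,2,0,0,0,0.2,0,0,2,0,0,0,0.2,0,0,3,0,0,0,0.2,0,0,3,0,0,0,0.2,0,0,3,0,0,0,0.2,-2,4,0,0,0,0]

```text
t: 22.6
eef_pos: [0.5228, -0.1344, 0.2604]
tool_rot: [0.005, 0.709, 0.705, 0.002]
contact_force: [0.2, 1.1, 1.0]
gripper_width: 0.605
```

move_arm:
  steps: [0.2,-1,4,1,0,0,0,0.2,-1,4,1,0,0,0,0.2,0,4,1,0,0,0,0.2,0,4,1,0,0,0,0.2,0,4,1,0,0,0,0.2,0,4,1,0,0,0,0.2,0,4,1,0,0,0,0.2,0,0,0,0,0,0]

```text
t: 23.4
eef_pos: [0.4996, 0.1579, 0.3267]
tool_rot: [-0.0, 0.703, 0.711, 0.002]
contact_force: [-0.5, -0.4, 0.2]
gripper_width: 0.596
```

```bash
python3 st.py; python3 - <<'E'
from fit import *
for n in("side","top"):
    c=cams.read_camera(n);cv2.imwrite(f"pics/z_{n}.png",c["pixels"][:,:,::-1])
E
```

```text
t 23.4 pos mm [499.6 157.9 326.7] toolz [ 0.0022  0.0027 -1.    ] yaw_y 0.6 F [-0.47 -0.43  0.24] M [-0.035 -0.003  0.043] g 0.596 q [-1.11  0.19  0.8   1.87 -0.15  1.14 -0.25]
```

View pics/z_side.png

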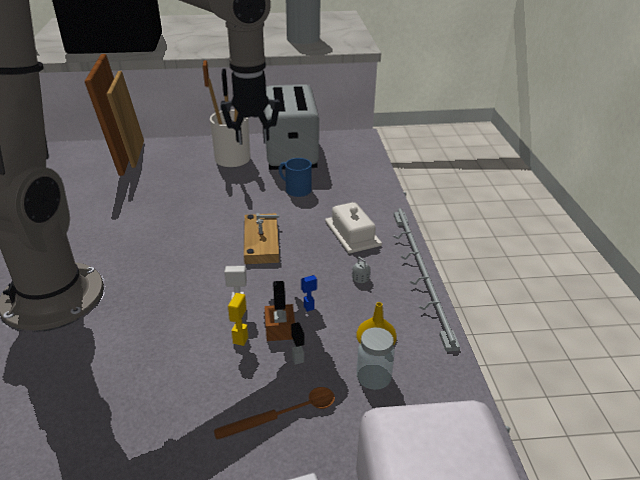

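View pics/z_top.png

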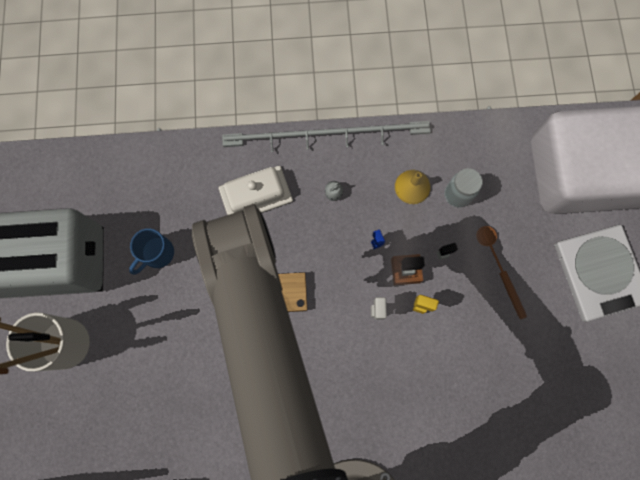

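```bash
sed -i 's/(254,217,272,236)/(256,218,272,236)/; s/((0,1),(0,),(1,))/((0,),)/' lagfit.py; python3 lagfit.py; python3 v.py pics/zz.png -90; python3 - <<'E'
from fit import *
cs=[cams.read_camera("side"),cams.read_camera("top")]
out=[]
for n,c,u,v in (("s",cs[0],240,260),("t",cs[1],370,235)):
    big=cv2.resize(c["pixels"][v:v+85,u:u+75,::-1],None,fx=5,fy=5,interpolation=cv2.INTER_CUBIC)
    def edges(b,col):
        p=(proj(c,b)+.5-[u,v])*5-.5
        for i in range(8):
            for j in range(i):
                if bin(i^j).count("1")==1: cv2.line(big,tuple(map(int,p[i])),tuple(map(int,p[j])),col,1)
    edges(box(.5396,-.1677,.083,.128,.046,.024,-np.pi/2),(0,255,0)); out.append(big)
cv2.imwrite("pics/zd.png",np.hstack(out))
E
```

```text
0 (0,) [ 0.5051  0.171  -0.0291  0.0541 -0.1893] yaw -10.8 fun 4.56 tilt 3.5
0 (0,) [ 0.5051  0.1709 -0.0292  0.0763 -0.1299] yaw -7.4 fun 4.74 tilt 4.7
1 (0,) [-0.0308  0.0425 -0.184 ] yaw -10.5 fun 4.76 tilt 3.0
1 (0,) [-0.0303  0.0416 -0.1952] yaw -11.2 fun 4.77 tilt 2.9
```

View pics/zz.png

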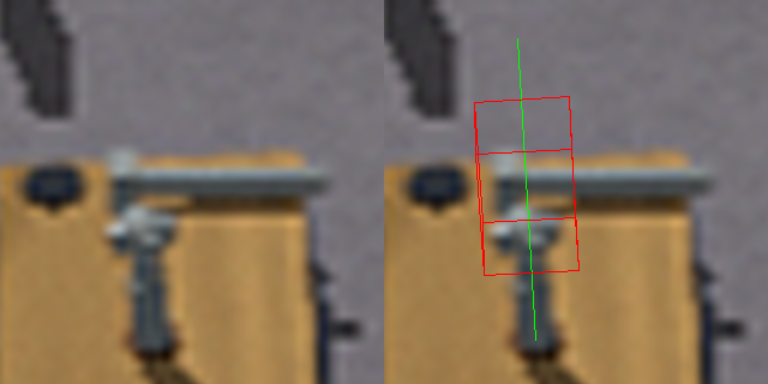

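View pics/zd.png

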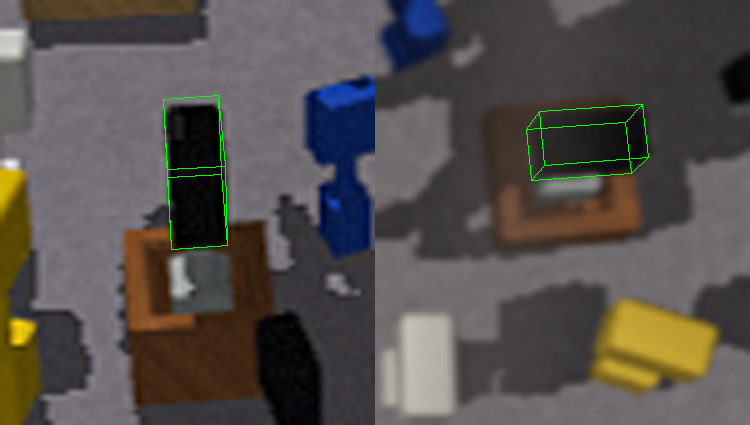

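```bash
python3 -c "
from station import order
print(order.hand_in())"
```

```text
the job is handed in; nothing more can be done
None
```

I took the driver with the black handle from its stand and seated the socket on the screw's head. I pushed the screw upright, turned it in by about 62°, and stood the driver back in its pocket. The job is handed in after about 23 s of the 72 s. No verdict was reported.

- **Screw turn:** the socket's yaw from the point where the flats took hold, and the head's yaw in the top camera (28° before, about −34° after), both give about 62°. The side camera's own yaw fit after release disagreed (about −11°). I put that down to coarse resolution, because the top picture and the driver's own yaw agree.
- **Screw lean:** the top camera fit gives about 1.5° and the side camera fit about 3°. One weaker side fit gave 4.7°, close to the 4.9° limit. Both cameras agree on the lean in x (about −1.5°), but the lean in y is poorly seen from the side.
- **Seating and forces:** the socket's mouth came to about 32 mm above the batten's face. The wrist readings stayed within about 6 N while the socket was on the screw.
- **Driver in its stand:** it touched the floor of the pocket at the same tool height as when I picked it up. Pictures after release show it upright and about 1 mm from the pocket's centre.
- **Bystanders:** compared by eye in the last pictures, none appears to have moved. In the top view the arm hid the spare screw, which I could see only from the side. The gripper was clear of everything when I handed in.

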